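# Slide a vented sheet-metal box into the welding jig under the fume hood

## Robot

A 7-joint arm with a two-finger parallel gripper is mounted at the origin on the work surface. World frame = base frame: x ahead of the robot, y to its left, z up, the work surface at z = 0. Lengths are in mm, angles in rad, forces in N, time in s.
With the tool pointing down it reaches from about 400 to 875 mm from the base axis. Payload 4.4 kg.
Tool frame: the origin (TCP) lies midway between the tips of the shut fingers; the grasp point (between the pads) lies 19 mm behind it; z points along the fingers, y is the line along which they close (so a half turn about z gives the same grasp; the last joint's range is limited). The gripper opens to 85 mm and grips with 20 to 120 N. Pads are 22 mm wide; open, the fingers measure 114 mm over their backs; the gripper's body (76 mm by 85 mm) begins 54 mm behind the grasp point. The pads swing forward as they close: fully open they stand 13 mm farther back than shut.
Start: joints at [1.235, 0.628, 0.038, 1.517, -0.027, 0.996, -0.02], TCP at [173.278, -626.492, 231.313] pointing down, gripper open.
Joint ranges: [-3.06, 3.06], [-0.37, 2.12], [-1.25, 1.32], [0.18, 2.47], [-1.1, 4.24], [0.23, 1.98], [-2.94, 2.94]. Speed limits (rad/s): [2.57, 2.57, 3.14, 3.14, 3.14, 3.14, 3.14].

## Interface

Orientations are given as [roll, pitch, yaw] about the fixed x, y, z axes, in that order (R = Rz(yaw) Ry(pitch) Rx(roll)).
In Python, from cell import ctrl gives the robot as it stands.
- The arm moves only by the shell command python3 -m crank 'ROWS' [OPENING]. ROWS is JSON, a list that holds one entry, the list of rows, each a list of 4 numbers: the shift along the tool's x, y, z normalised to -1 to 1, where 1 is 2.5 cm, then the turn about the tool's z normalised to -1 to 1, where 1 is 0.08 rad. In form: [[[dx, dy, dz, turn], ...]]. A call has 1 to 12 rows; each row shifts and turns the commanded pose from where the row before left it, along the tool's axes as they then stand; what a row does not reach is not made up. A row lasts 1/12 s, in which the tool goes at most 41.7 mm and 7.16 degrees, less where a joint would pass 70% of its speed; a pose out of reach is approached as far as the arm can. A call with a number of a shift or a turn outside -1 to 1 is refused whole. A call with a gripper value outside its range is refused whole. OPENING is the closure, from -1 (fully open) to 1 (shut), set as the call begins (- or left out, the last holds). The fingers move at their own pace and stop on an object; the grip force is fixed at half the most. Time passes only in rows, so rows that do not move let the fingers close. It gives the time, the measured TCP pose, the force, the opening and the grip force at its end, in the units of the state.
- ctrl.read_state(): the state, without advancing time (a new reading comes with each control period).
- ctrl.get_image(name): name is "side" or "top"; returns a dict with "img" (384x512x3 uint8, red, green, blue), "intrinsics" (3x3 intrinsics, pixels), "dist" ([k1, k2, p1, p2, k3] as OpenCV has them; the pictures are not rectified), "extrinsics" (4x4, takes a point from camera to world coordinates). Camera axes: x right, y up, looking along -z (the intrinsics and any distortion apply to the point x, -y, -z); pixel columns grow to the right and rows downward; lengths in mm; the calibration is good to about 2 mm. A picture is of the moment at which its call begins. There is no depth.
- ctrl.finish_job(): hands the job in; it is judged then, once.
Trained networks look in the newest picture that a camera, given by its name, has taken for a name from the list of things; names that differ only in an ending like _2 or _b are one class to them, and where a whole thing is asked for, a point or a joint stands for the part that bears it (a point fixed in the world has none). Each returns a list of dicts, best first, with "confidence" (0 to 1); they miss things now and then, are a little off and sometimes report something else, mostly with a low value. They report only what shows in the picture. A call takes as long as a camera call. They do not tell look-alikes from the thing itself.
- ctrl.find_in(camera, target): "position" ([row, column] in pixels, amid what is visible of it).
- ctrl.trace(camera, target): "mask" (384x512 bool, what is visible of it) and "position" ([row, column] in pixels, amid what is visible of it).
- ctrl.place_of(camera, target): "position" ([row, column] in pixels: a listed point, or the origin of a listed thing).
The state is a dict: "clock": time; "qpos": joint angles; "qd": joint speeds; "tau": joint torques, N m; "eef_pos": TCP position; "tool_rot": TCP orientation; "force": force on the tool from outside, world axes, zero at the start; "torque": the same for the moment, N m; "width": finger opening in mm; "gripper_force": force on a finger pad.
Only numpy, scipy, OpenCV 4.12 (cv2) and the standard library are available. Lean on these libraries where they do the work, as an engineer would, in place of code of your own. Each camera call takes 0.05 s, during which the arm holds its last target. There are 200 camera calls.

## Task

Slide the vented stainless box across the table into the welding jig, so that one of its long sides sits flush against the jig's fence between the two locating pins, ready to be welded. Slide it steadily on its base, never lifting, tipping or flinging it; do not bump the low fume hood that hangs over the jig, and leave everything else on the table where it is.

Things in the scene. Friction and masses are not known exactly. Their poses are not given: they have to be found in the camera images.
- vent_box: Workpiece: closed box of bright folded sheet metal with rows of round dark vent holes in its two long sides and top. 90 mm (own x) by 140 mm (own y), 85 mm tall, about 0.6 kg, too wide to grasp. Origin: centre of its underside, z up. Stands loose on the robot's side of the jig, to the left or right of it.
- jig: Welding jig fixed to the table (place and yaw vary): dark steel fence bar 250 mm long (own y), 45 tall, 22 thick, working face to the robot, and two upright locating pins before it. Origin on the table under the middle of that face; own x points away from the robot into the fence. Pins: 24 mm thick, 40 tall, centred at own x -30, y -107 and +107 mm, leaving 190 mm between them.
- jig_home (a point): Point on the table where the centre of the box's underside belongs: own x -45 mm, y 0 in the jig's frame, same axes.
- hood: Grey slot hood of the fume extractor over the jig, fixed; its frame is the jig's. Its head spans own x -135 to -69, y -110 to +110, z 165 to 210 mm and overhangs the side by which the box is pushed home (ends at x -90): a vertical tool does not fit, one leaning back to the robot some 40 degrees does. A 36 mm duct runs at z 235 from the head to a post at own x +90.
- tube_offcut: Bystander: plain square tube offcut standing on end, 60 x 60 mm, 120 mm tall, open top, no vent holes; on the other side of the jig's centre line from the box. Origin at the centre of its underside.
- magnet_square: Bystander: flat L-shaped steel square, arms 90 mm, 19 mm tall, beside the jig. Origin on the table in the middle of one arm.
- spray_can: Bystander: spray can, 64 mm across, 190 mm tall, beside the jig. Origin at the centre of its base.
- ground_clamp: Bystander: steel pincer clamp lying near the robot, 160 mm long, 22 mm tall. Origin on the table at its pivot.
- wire_brush: Bystander: hand brush lying near the robot, low. Origin under it.
Things that resemble listed ones, but are neither listed nor needed, are in the scene too. What is shaped like the vent_box but yellow is not meant.

How it is judged:
By the outcome, as a careful person would: the job done as asked, in the order asked, and still so for the second after the job is handed in, with the robot touching nothing.
It also fails if it takes over 70 s, if anything falls off the work surface, if the arm or the gripper's body presses on something with over 40 N, if the wrist force passes 120 N, or if a joint passes its speed limit or range.

## Working session

There is one attempt and no reset: what is moved stays moved. The work goes in short steps, Python scripts to look and compute and a shell command to move; the robot and the scene stay as the last step left them, time stands still between calls to the robot, and variables do not carry over. Pictures are saved under pics/ and viewed, at most 10 in all, crops included, and the job is handed in when it is done.

```bash
ls; mkdir -p pics
cat > h.py <<'E'
import numpy as np,cv2
from cell import ctrl
def ray(im,pos):
    K=np.array(im["intrinsics"],float);d=np.array(im["dist"],float);T=np.array(im["extrinsics"],float)
    u=cv2.undistortPoints(np.array([[[pos[1],pos[0]]]],float),K,d)[0,0]
    return T[:3,3],T[:3,:3]@np.array([u[0],-u[1],-1])
def onz(im,pos,z=0):
    o,r=ray(im,pos);return (o+r*(z-o[2])/r[2]).round(1)
def proj(im,P):
    K=np.array(im["intrinsics"],float);d=np.array(im["dist"],float);T=np.array(im["extrinsics"],float)
    c=(np.atleast_2d(P)-T[:3,3])@T[:3,:3]
    return cv2.projectPoints(c*[1,-1,-1],np.zeros(3),np.zeros(3),K,d)[0][:,0]
def save(im,n,crop=None,s=1):
    a=im["img"][...,::-1]
    if crop: a=a[crop[0]:crop[1],crop[2]:crop[3]]
    cv2.imwrite("pics/"+n,cv2.resize(a,None,fx=s,fy=s,interpolation=cv2.INTER_CUBIC))
E
python3 - <<'E'
from h import *
s=ctrl.read_state();print(s["clock"],s["eef_pos"],s["tool_rot"],s["force"])
for c in("top","side"):
    im=ctrl.get_image(c);save(im,c+"0.png",s=1.5)
    print(c,np.array(im["extrinsics"])[:3,3])
    for t in("vent_box","jig","jig_home","hood","tube_offcut","magnet_square","spray_can","ground_clamp","wire_brush"):
        for r in ctrl.place_of(c,t)[:3]: print(t,np.round(r["position"]),round(r["confidence"],2),onz(im,r["position"]))
E
```

```text
pics
0.0 [ 173.11160231 -625.88249672  230.40840634] [-3.13972032e+00  4.44281939e-05  2.69835241e-01] [-0.57806317  0.7578132  -0.14718387]
top [ 359.17663665  -48.03846917 1079.36022631]
vent_box [204. 336.] 0.86 [ 563.2 -211.1    0. ]
vent_box [291. 393.] 0.66 [ 375.1 -341.     0. ]
jig [131. 254.] 0.89 [730.1 -14.7   0. ]
tube_offcut [205. 197.] 0.94 [545.6 105.1   0. ]
magnet_square [127. 331.] 0.59 [ 747.2 -197.9    0. ]
magnet_square [142. 176.] 0.41 [692.4 166.8   0. ]
spray_can [142. 172.] 0.77 [693.7 175.7   0. ]
ground_clamp [279. 153.] 0.95 [375.1 190.6   0. ]
wire_brush [282. 321.] 0.69 [ 386.1 -181.     0. ]
side [-81.81712752 528.75613285 693.15952828]
vent_box [188. 392.] 0.66 [ 378.5 -338.7    0. ]
vent_box [299. 239.] 0.51 [368.8 192.2   0. ]
jig [179. 214.] 0.61 [732.  -17.4   0. ]
jig_home [183. 223.] 0.67 [699.3 -24.8   0. ]
hood [182. 223.] 0.66 [704.8 -27.    0. ]
hood [177. 214.] 0.23 [738.9 -23.9   0. ]
tube_offcut [236. 222.] 0.76 [536.  106.9   0. ]
tube_offcut [178. 307.] 0.21 [ 560.2 -207.2    0. ]
magnet_square [156. 256.] 0.72 [ 740.8 -179.     0. ]
spray_can [217. 165.] 0.85 [685.2 167.1   0. ]
spray_can [235. 219.] 0.53 [545.1 108.4   0. ]
spray_can [299. 236.] 0.5 [373.1 197.3   0. ]
ground_clamp [298. 234.] 0.71 [377.9 197.1  -0. ]
```

View pics/top0.png

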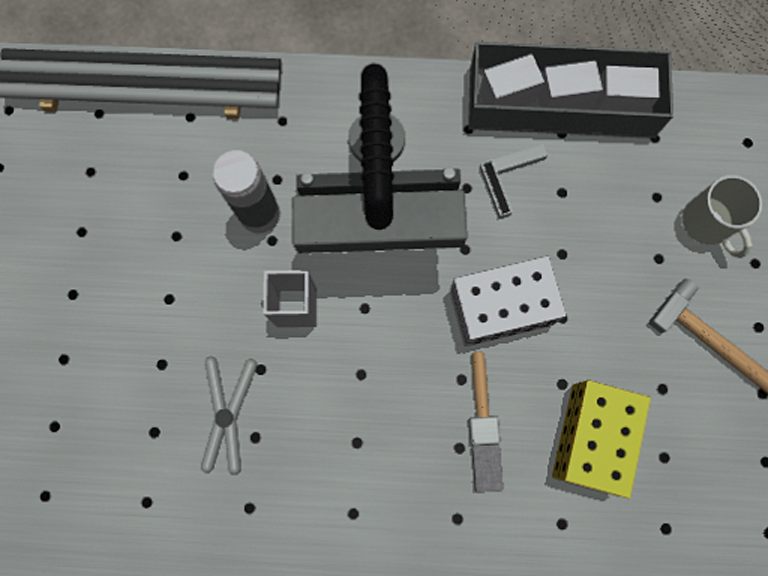

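View pics/side0.png

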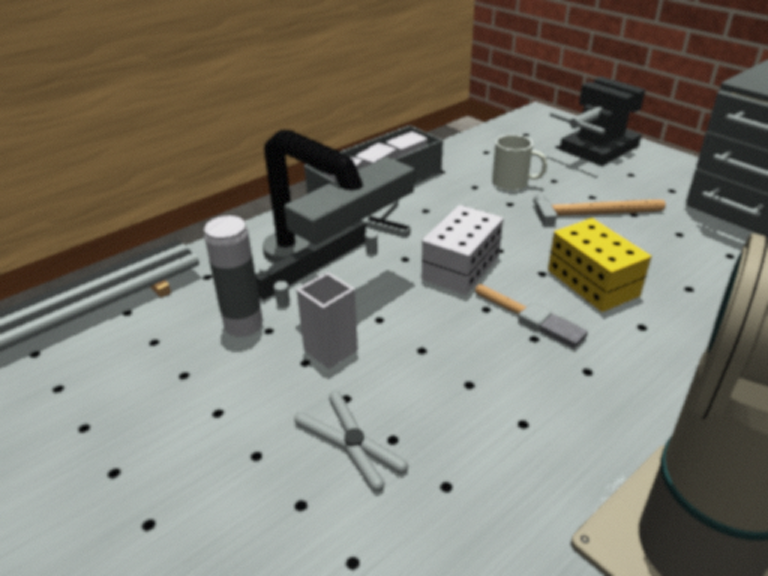

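The candidates for vent_box are the bright box at top px (row 200, col 340) and the yellow one at (292, 400). The bright one fits; the yellow one is excluded by the task. I'll confirm that in a crop and measure the edges there too.

Run:
```python
from h import *
im=ctrl.get_image("top");save(im,"crop1.png",(95,240,185,385),4)
print(im["intrinsics"],im["dist"])
for t in("vent_box","hood","jig"):
    for r in ctrl.trace("top",t):
        m=r["mask"].astype(np.uint8);print(t,r["confidence"],m.sum(),np.round(cv2.boxPoints(cv2.minAreaRect(cv2.findNonZero(m))),1).tolist())
```

```text
[[479.85754714   0.         257.86731563]
 [  0.         479.85754714 189.59529969]
 [  0.           0.           1.        ]] [-0.03088404  0.          0.          0.          0.        ]
vent_box 0.74 3186 [[297.3999938964844, 186.39999389648438], [366.5, 169.10000610351562], [377.79998779296875, 214.10000610351562], [308.6000061035156, 231.39999389648438]]
vent_box 0.67 3675 [[366.1000061035156, 320.5], [381.1000061035156, 251.0], [434.29998779296875, 262.5], [419.29998779296875, 332.0]]
hood 0.79 6570 [[188.6999969482422, 45.79999923706055], [305.20001220703125, 40.0], [311.5, 164.10000610351562], [194.89999389648438, 169.89999389648438]]
jig 0.64 7856 [[190.60000610351562, 44.70000076293945], [307.3999938964844, 41.0], [311.29998779296875, 164.8000030517578], [194.5, 168.5]]
```

View pics/crop1.png

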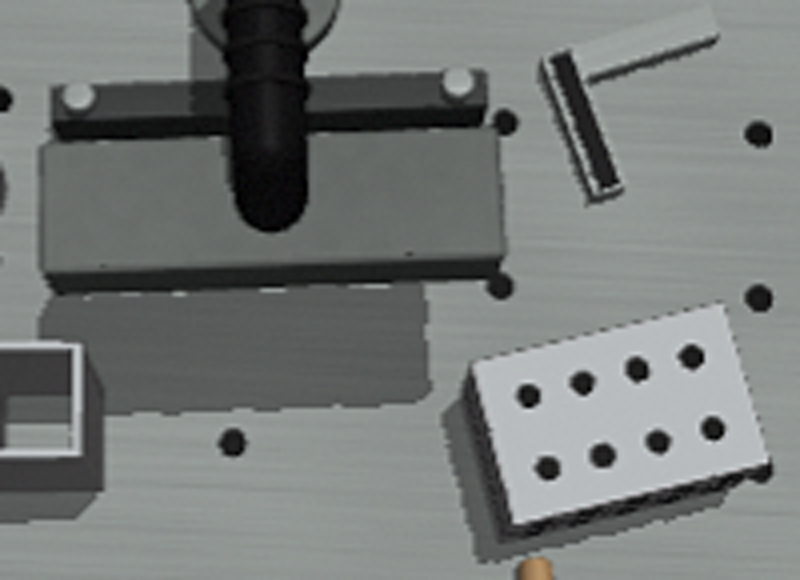

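Run:
```python
from h import *
im=ctrl.get_image("top")
def f(l,z):
    P=np.array([onz(im,((y-1.5)/4+95,(x-1.5)/4+185),z)[:2] for x,y in l]);print(z,P.tolist());return P
B=f([(472,364),(722,304),(768,465),(513,524)],85)
print("box c",B.mean(0),[np.linalg.norm(B[i]-B[i-1]) for i in range(4)],"yaw",[np.degrees(np.arctan2(*(B[i]-B[j])[::-1])) for i,j in((0,1),(3,2))])
p=f([(78,97),(458,82)],40);d=p[0]-p[1];print(np.linalg.norm(d),np.degrees(np.arctan2(d[1],d[0]))-90,p.mean(0))
H=f([(40,145),(500,128),(505,262),(42,272)],210)
print(H.mean(0),[np.linalg.norm(H[i]-H[i-1]) for i in range(4)],[np.degrees(np.arctan2(*(H[i]-H[j])[::-1]))-90 for i,j in((0,1),(3,2))])
f([(52,88),(487,70),(487,105),(55,122)],45); f([(82,342),(82,458)],120)
f([(105,490)],0)
```

```text
85 [[583.6, -127.5], [622.9, -260.0], [536.8, -284.4], [499.2, -151.4]]
box c [ 560.625 -205.825] [np.float64(87.7186981207542), np.float64(138.20542681096137), np.float64(89.49061403298114), np.float64(138.21273457970503)] yaw [np.float64(106.52055536304593), np.float64(105.78595665570619)]
40 [[739.4, 98.8], [758.8, -118.2]]
217.86546307297078 5.108713875998404 [749.1  -9.7]
210 [[652.3, 91.1], [671.2, -127.4], [605.1, -131.5], [589.9, 85.3]]
[629.625 -20.625] [np.float64(62.66897158881736), np.float64(219.31589089712585), np.float64(66.2270337551064), np.float64(217.3321881360421)] [np.float64(4.943714167603119), np.float64(4.01048467051676)]
45 [[742.3, 113.3], [764.9, -134.2], [743.8, -134.7], [722.0, 110.0]]
120 [[577.6, 75.7], [517.4, 71.3]]
0 [[519.4, 71.9]]
```

Top crop: the bright box has dark vent holes in its top and near long side, with top corners at crop px (472,364), (722,304), (768,465) and (513,524). It measures 138×88 mm at z=85, so it is the vent_box: centre ≈ (561,-206), yaw ≈ 16°. From the hood and fence edges, the jig origin is ≈ (732,-12), yaw ≈ 4.8°. The light caps on the fence top are not the pins, which the hood hides. Next I'll move to the jig's azimuth and go high to get the lean.

```bash
R='[0.79,-0.93,-0.2,0]'; python3 -m crank '[[[0.79,-0.93,-0.2,0],[0.79,-0.93,-0.2,0],[0.79,-0.93,-0.2,0],[0.79,-0.93,-0.2,0],[0.79,-0.93,-0.2,0],[0.79,-0.93,-0.2,0],[0.79,-0.93,-0.2,0],[0.79,-0.93,-0.2,0],[0.79,-0.93,-0.2,0],[0.79,-0.93,-0.2,0],[0.79,-0.93,-0.2,0],[0.79,-0.93,-0.2,0]]]' -1
```

```text
clock: 2.25
eef_pos: [327.8, -293.1, 291.8]
tool_rot: [3.141, -0.0, 0.27]
force: [0.5, 0.1, -0.6]
width: 85.2
gripper_force: 0.0
```

```bash
python3 -m crank '[[[0.79,-0.93,-0.2,0],[0.79,-0.93,-0.2,0],[0.79,-0.93,-0.2,0],[0.79,-0.93,-0.2,0],[0.79,-0.93,-0.2,0],[0.79,-0.93,-0.2,0],[0.79,-0.93,-0.2,0],[0.79,-0.93,-0.2,0],[0.79,-0.93,-0.2,0],[0.79,-0.93,-0.2,0],[0.79,-0.93,-0.2,0],[0.79,-0.93,-0.2,0]]]'; python3 -c "
from h import *
s=ctrl.read_state();print(s['qpos'],s['tool_rot'])"
```

```text
clock: 3.25
eef_pos: [481.8, 39.0, 351.8]
tool_rot: [3.141, -0.001, 0.27]
force: [-0.0, -0.0, 0.0]
width: 85.3
gripper_force: 0.0
[ 0.04844482  0.26534175 -0.24310695  1.78369424  0.07110645  1.10048489
 -1.51985949] [ 3.14134048e+00 -5.30694936e-04  2.69637114e-01]
```

```bash
python3 -m crank '[[[0,0,-1,0.8],[0,0,-1,0.8],[0,0,-1,0.73],[0,0,-1,0],[0,0,-1,0],[0,0,-1,0],[0,0,-1,0],[0,0,-1,0],[0,0,-1,0],[0,0,-1,0],[0,0,-1,0],[0,0,-1,0]]]'; python3 -c "
from h import *
s=ctrl.read_state();print(s['qpos'].round(3) if hasattr(s['qpos'],'round') else s['qpos'],s['tool_rot'])"
```

```text
clock: 4.25
eef_pos: [481.0, 37.6, 652.8]
tool_rot: [3.142, -0.001, 0.083]
force: [0.6, -0.2, 0.6]
width: 85.2
gripper_force: 0.0
[ 0.004  0.219 -0.207  1.033  0.047  1.894 -1.67 ] [ 3.14155487e+00 -6.70756201e-04  8.32378070e-02]
```

```bash
python3 -m crank '[[[0,0,-1,0],[0,0,-1,0],[0,0,-1,0],[0,0,-1,0],[0,0,-1,0],[0,0,-1,0]]]'; python3 -c "
from h import *
s=ctrl.read_state();print(s['qpos'].round(3) if hasattr(s['qpos'],'round') else s['qpos'],s['tool_rot'])"
```

```text
clock: 4.75
eef_pos: [467.3, 36.8, 712.1]
tool_rot: [3.141, -0.067, 0.083]
force: [0.1, -0.5, 0.5]
width: 85.2
gripper_force: 0.0
[-0.334  0.192  0.285  0.909 -0.06   1.981 -1.569] [ 3.14055128 -0.06685246  0.08320449]
```

The lean develops in the wanted direction, with fingertips pointing outward. Continuing.

```bash
python3 -m crank '[[[0.5,0,-1,0],[0.5,0,-1,0],[0.5,0,-1,0],[0.5,0,-1,0],[0.5,0,-1,0],[0.5,0,-1,0]]]'; python3 -c "
from h import *
s=ctrl.read_state();print(s['qpos'].round(3) if hasattr(s['qpos'],'round') else s['qpos'],s['tool_rot'])"
```

```text
clock: 5.25
eef_pos: [502.2, 39.5, 756.3]
tool_rot: [3.141, -0.194, 0.083]
force: [-0.1, -0.5, -0.0]
width: 85.4
gripper_force: 0.0
[-0.299  0.221  0.264  0.752 -0.069  1.981 -1.569] [ 3.14071689 -0.19417765  0.08302471]
```

```bash
python3 -m crank '[[[0.6,0,-1,0],[0.6,0,-1,0],[0.6,0,-1,0],[0.6,0,-1,0],[0.6,0,-1,0],[0.6,0,-1,0],[0.6,0,-1,0],[0.6,0,-1,0],[0.6,0,-1,0],[0.6,0,-1,0],[0.6,0,-1,0],[0.6,0,-1,0]]]'; python3 -c "
from h import *
s=ctrl.read_state();print(s['qpos'].round(3) if hasattr(s['qpos'],'round') else s['qpos'],s['tool_rot'])"
```

```text
clock: 6.25
eef_pos: [527.8, 42.3, 859.7]
tool_rot: [3.139, -0.46, 0.083]
force: [1.1, -0.1, 0.5]
width: 85.3
gripper_force: 0.0
[-0.291  0.234  0.296  0.474 -0.102  1.981 -1.57 ] [ 3.13929037 -0.45997904  0.08337738]
```

```bash
python3 -m crank '[[[0.6,0,-1,0],[0.6,0,-1,0],[0.6,0,-1,0],[0.6,0,-1,0],[0.6,0,-1,0],[0.6,0,-1,0],[0.6,0,-1,0],[0.6,0,-1,0],[0.6,0,-1,0],[0.6,0,-1,0],[0.6,0,-1,0]]]'; python3 -c "
from h import *
s=ctrl.read_state();print(s['qpos'].round(3) if hasattr(s['qpos'],'round') else s['qpos'],s['tool_rot'])"
```

```text
clock: 7.17
eef_pos: [479.8, 38.9, 961.5]
tool_rot: [3.138, -0.694, 0.084]
force: [0.3, 0.2, -0.2]
width: 85.1
gripper_force: 0.0
[-0.385  0.158  0.433  0.319 -0.141  1.981 -1.572] [ 3.1384568  -0.69365732  0.08408143]
```

```bash
python3 -m crank '[[[0.6,0,-1,0],[0.6,0,-1,0],[-0.65,0.5,0.9,0],[-0.65,0.5,0.9,0],[-0.65,0.5,0.9,0],[-0.65,0.5,0.9,0],[-0.65,0.5,0.9,0],[-0.65,0.5,0.9,0],[-0.65,0.5,0.9,0],[-0.65,0.5,0.9,0]]]'
cat > st.py <<'E'
from h import *
s=ctrl.read_state();print(np.round(s['qpos'],3),np.round(s['tool_rot'],3))
from scipy.spatial.transform import Rotation as Ro
J=Ro.from_euler('z',4.8,degrees=True).as_matrix();p=J.T@(np.array(s['eef_pos'])-[732,-12,0])
print('jig',p.round(1),'clock',round(s['clock'],2))
R=J.T@Ro.from_euler('xyz',s['tool_rot']).as_matrix();print(R.round(3))
import sys
if len(sys.argv)>3:print('units',(R.T@(np.array(sys.argv[1:4],float)-p)/25).round(2))
E
python3 st.py -156 -325 120
```

```text
clock: 8.0
eef_pos: [495.4, -55.0, 770.3]
tool_rot: [-3.138, -0.735, 0.076]
force: [0.9, 0.7, 0.4]
width: 85.5
gripper_force: 0.0
[-0.634 -0.219  0.531  1.355  0.109  1.239 -1.56 ] [-3.138 -0.735  0.076]
jig [-239.4  -23.1  770.3] clock 8.0
[[ 0.742 -0.005  0.67 ]
 [-0.006 -1.    -0.001]
 [ 0.67  -0.003 -0.742]]
units [-14.9   12.14  21.55]
```

Pitch is -0.735 (42°) and it holds. Descending to beside the box's right end.

```bash
python3 -m crank '[[[-0.65,0.53,0.94,0],[-0.65,0.53,0.94,0],[-0.65,0.53,0.94,0],[-0.65,0.53,0.94,0],[-0.65,0.53,0.94,0],[-0.65,0.53,0.94,0],[-0.65,0.53,0.94,0],[-0.65,0.53,0.94,0],[-0.65,0.53,0.94,0],[-0.65,0.53,0.94,0],[-0.65,0.53,0.94,0],[-0.65,0.53,0.94,0]]]'; python3 st.py -156 -325 120
```

```text
clock: 9.0
eef_pos: [530.4, -189.5, 470.7]
tool_rot: [3.132, -0.727, 0.077]
force: [4.9, 20.7, 6.9]
width: 85.4
gripper_force: 0.0
[-1.201 -0.375  1.325  2.005  0.325  0.53  -1.477] [ 3.132 -0.727  0.077]
jig [-215.8 -160.   470.7] clock 9.0
[[ 0.747 -0.013  0.664]
 [-0.005 -1.    -0.014]
 [ 0.665  0.007 -0.747]]
units [-7.5   6.47 12.16]
```

Joints 2 and 3 have reached their range ends because the arm is folded too close in. Moving outward at height before going lower.

```bash
python3 -m crank '[[[0.8,0.2,0.4,0],[0.8,0.4,0.6,0],[0.75,0.5,0.66,0],[0.75,0.5,0.66,0],[0.75,0.5,0.66,0],[0.75,0.5,0.66,0]]]'; python3 st.py -156 -325 120
```

```text
clock: 9.5
eef_pos: [578.0, -188.2, 530.3]
tool_rot: [3.077, -0.759, 0.076]
force: [0.4, -0.5, 1.1]
width: 85.6
gripper_force: 0.0
[-1.326 -0.375  1.324  1.856  0.49   0.639 -1.677] [ 3.077 -0.759  0.076]
jig [-168.2 -162.7  530.3] clock 9.5
[[ 0.726 -0.052  0.686]
 [-0.006 -0.998 -0.07 ]
 [ 0.688  0.047 -0.724]]
units [-10.9    5.68  12.67]
```

```bash
python3 -m crank '[[[0.6,-0.3,-0.7,0],[0.6,-0.3,-0.7,0],[0.6,-0.3,-0.7,0],[0.6,-0.3,-0.7,0],[0.6,-0.3,-0.7,0],[0.6,-0.3,-0.7,0]]]'; python3 st.py -100 -60 770
```

```text
clock: 10.0
eef_pos: [568.6, -137.3, 666.8]
tool_rot: [3.078, -0.759, 0.075]
force: [0.9, -1.1, 0.3]
width: 85.3
gripper_force: 0.0
[-1.211 -0.314  1.062  1.573  0.398  0.968 -1.679] [ 3.078 -0.759  0.075]
jig [-173.3 -111.2  666.8] clock 10.0
[[ 0.726 -0.053  0.686]
 [-0.007 -0.998 -0.07 ]
 [ 0.688  0.046 -0.724]]
units [ 4.96 -2.01 -1.12]
```

```bash
python3 -m crank '[[[0.8,-0.3,-0.2,0],[0.8,-0.3,-0.2,0],[0.8,-0.3,-0.2,0],[0.8,-0.3,-0.2,0],[0.8,-0.3,-0.2,0],[0.8,-0.3,-0.2,0],[0.7,0,0.6,0],[0.7,0,0.6,0]]]'; python3 st.py 0 -100 600
```

```text
clock: 10.67
eef_pos: [648.3, -73.8, 765.8]
tool_rot: [3.068, -0.784, 0.088]
force: [-0.1, 1.5, -1.0]
width: 85.4
gripper_force: 0.0
[-1.88  -0.373  1.323  1.197  0.703  1.278 -1.888] [ 3.068 -0.784  0.088]
jig [-88.6 -54.6 765.8] clock 10.67
[[ 0.708 -0.048  0.704]
 [ 0.003 -0.997 -0.071]
 [ 0.706  0.052 -0.706]]
units [-2.18  1.29  7.31]
```

```bash
python3 -m crank '[[[0,-0.9,0,0],[0,-0.9,0,0],[0,-0.9,0,0],[0,-0.9,0,0],[0,-0.9,0,0],[0,-0.9,0,0],[0,-0.9,0,0],[0,-0.9,0,0]]]'; python3 st.py 0 -100 600
```

```text
clock: 11.33
eef_pos: [641.3, 99.9, 752.8]
tool_rot: [3.067, -0.779, 0.08]
force: [6.4, 4.4, -5.4]
width: 85.6
gripper_force: 0.0
[-2.301 -0.375  1.324  1.233  0.965  1.425 -2.275] [ 3.067 -0.779  0.08 ]
jig [-81.  119.1 752.8] clock 11.33
[[ 0.711 -0.056  0.7  ]
 [-0.003 -0.997 -0.077]
 [ 0.703  0.053 -0.709]]
units [-1.96  8.23  7.28]
```

The redundancy has wandered onto a poor elbow branch. I'll fit a quick kinematic model to the readings so far to plan the way out.

```bash
cat > kin.py <<'E'
import numpy as np,itertools
from scipy.spatial.transform import Rotation as Ro
from scipy.optimize import least_squares
D=[([1.235,.628,.038,1.517,-.027,.996,-.02],[173.3,-626.5,231.3],[-3.1397,0,.2698]),
([.04844,.26534,-.24311,1.78369,.07111,1.10048,-1.51986],[481.8,39,351.8],[3.1413,-.0005,.2696]),
([.004,.219,-.207,1.033,.047,1.894,-1.67],[481,37.6,652.8],[3.1416,-.0007,.0832]),
([-.334,.192,.285,.909,-.06,1.981,-1.569],[467.3,36.8,712.1],[3.1406,-.0669,.0832]),
([-.299,.221,.264,.752,-.069,1.981,-1.569],[502.2,39.5,756.3],[3.1407,-.1942,.083]),
([-.291,.234,.296,.474,-.102,1.981,-1.57],[527.8,42.3,859.7],[3.1393,-.46,.0834]),
([-.385,.158,.433,.319,-.141,1.981,-1.572],[479.8,38.9,961.5],[3.1385,-.6937,.0841]),
([-.634,-.219,.531,1.355,.109,1.239,-1.56],[495.4,-55,770.3],[-3.138,-.735,.076]),
([-1.201,-.375,1.325,2.005,.325,.53,-1.477],[530.4,-189.5,470.7],[3.132,-.727,.077]),
([-1.326,-.375,1.324,1.856,.49,.639,-1.677],[578,-188.2,530.3],[3.077,-.759,.076]),
([-1.211,-.314,1.062,1.573,.398,.968,-1.679],[568.6,-137.3,666.8],[3.078,-.759,.075]),
([-1.88,-.373,1.323,1.197,.703,1.278,-1.888],[648.3,-73.8,765.8],[3.068,-.784,.088]),
([-2.301,-.375,1.324,1.233,.965,1.425,-2.275],[641.3,99.9,752.8],[3.067,-.779,.08])]
def E(w):return Ro.from_rotvec(w).as_matrix()
def fk(q,p,s):
    q=np.asarray(q,float)
    d1,L1,a1,L2,a2,L3,o1,o7=p
    y=lambda t:E([0,t,0]);z=lambda t:E([0,0,t])
    R=z(s[0]*q[0]+o1)@y(s[1]*q[1]);P=np.array([0,0,d1])+R@[0,0,L1]
    R=R@z(s[2]*q[2]);P=P+R@[a1,0,0];R=R@y(s[3]*q[3]);P=P+R@[a2,0,L2]
    R=R@z(s[4]*q[4])@y(s[5]*q[5]);P=P+R@[0,0,L3];R=R@z(s[6]*q[6]+o7);return P,R
def res(p,s):
    r=[]
    for q,x,t in D:
        P,R=fk(q,p,s);r+=list((P-x)/1);r+=list(300*(Ro.from_matrix(R.T@Ro.from_euler('xyz',t).as_matrix()).as_rotvec()))
    return np.array(r)
if __name__=="__main__":
    out=[]
    for s in itertools.product((1,-1),(1,),(1,-1),(1,),(1,-1),(1,),(1,-1)):
        for o1 in(0,):
          for o7 in(0,1.57,3.14,-1.57):
            r=least_squares(res,[300,350,0,350,0,250,o1,o7],args=(s,),loss='soft_l1',max_nfev=60);out.append((r.cost,s,r.x.round(3)))
    out.sort(key=lambda a:a[0])
    for o in out[:2]:print(o)
    print(np.abs(res(out[0][2],out[0][1])).reshape(-1,6).max(1).round(1))
E
python3 kin.py
```

```text
(np.float64(211.3856470605132), (-1, 1, -1, 1, -1, 1, -1), array([ 3.53560e+02,  5.39089e+02, -4.11000e-01,  3.91420e+02,
       -4.81400e+00,  3.57897e+02, -4.40000e-02, -6.26784e+02]))
(np.float64(211.38564706077844), (-1, 1, -1, 1, -1, 1, -1), array([ 3.53560e+02,  5.39089e+02, -4.11000e-01,  3.91420e+02,
       -4.81400e+00,  3.57897e+02, -4.40000e-02,  6.29853e+02]))
[ 7.6  8.7  7.8  6.7  4.7  6.1  8.4  8.8  8.8  8.9  9.  12.5 18. ]
```

```bash
cat > kin2.py <<'E'
from kin import *
s=(-1,1,-1,1,-1,1,-1)
def fk2(q,p):
    d1,L1,a1,L2,a2,L3,a3,b=p[:8];o=p[8:15];q=np.asarray(q,float)*s+o
    y=lambda t:E([0,t,0]);z=lambda t:E([0,0,t])
    R=z(q[0]);P=np.array([0,0,d1])+R@[b,0,0];R=R@y(q[1]);P=P+R@[0,0,L1]
    R=R@z(q[2]);P=P+R@[a1,0,0];R=R@y(q[3]);P=P+R@[a2,0,L2]
    R=R@z(q[4])@y(q[5]);P=P+R@[a3,0,L3];R=R@z(q[6]);return P,R
def res2(p):
    r=[]
    for q,x,t in D:
        P,R=fk2(q,p);r+=list(P-x);r+=list(400*(Ro.from_matrix(R.T@Ro.from_euler('xyz',t).as_matrix()).as_rotvec()))
    return np.r_[r,np.array(p[8:14])*20]
lo=np.array([-3.06,-.37,-1.25,.18,-1.1,.23,-2.94]);hi=np.array([3.06,2.12,1.32,2.47,4.24,1.98,2.94])
try: p=np.load('p.npy')
except Exception:
    best=None
    for o7 in(0,1.57,3.14,-1.57):
        r=least_squares(res2,[354,539,0,391,0,358,0,0]+[0]*6+[o7])
        if best is None or r.cost<best.cost:best=r
    p=best.x;np.save('p.npy',p);print(p.round(3),np.abs(best.fun[:78]).reshape(-1,6).max(1).round(1))
J4=Ro.from_euler('z',4.8,degrees=True).as_matrix()
def W(x,y,z):return J4@[x,y,z]+[732,-12,0]
def orient(tilt,yaw=4.8):return Ro.from_euler('xyz',[180,-tilt,yaw],degrees=True).as_matrix()
def err(q,P,R):
    a,b=fk2(q,p);return np.r_[(a-P),300*Ro.from_matrix(b.T@R).as_rotvec()]
def ik(P,R,n=40,seed=0):
    g=np.random.default_rng(seed);o=[]
    for _ in range(n):
        r=least_squares(err,g.uniform(lo,hi),bounds=(lo+.02,hi-.02),args=(P,R),max_nfev=60)
        if r.cost<1:o.append(r.x)
        elif r.cost<(o[0] if 0 else 0):pass
    return o
E
cat > t.py <<'E'
from kin2 import *
for name,P in dict(P1=(-156,-325,25),P2=(-156,-127,25),P3=(-200,0,25),P4=(-90,0,25)).items():
    for tilt in(0,30,40,45):
        o=ik(W(*P),orient(tilt),25);print(name,tilt,len(o),[x.round(2).tolist() for x in o[:2]])
E
python3 t.py
```

```text
[ 3.57539e+02  5.36684e+02  2.28440e+01  3.85345e+02 -7.67300e+00
  3.49742e+02  3.13700e+00 -4.70200e+00 -5.10000e-02 -2.10000e-02
  1.10000e-02  3.50000e-02  1.00000e-03 -1.90000e-02  1.53500e+00] [ 6.  12.7 12.5  4.   3.1  4.1  6.7  7.1  1.8  1.7  3.   6.3  8.5]Traceback (most recent call last):
  File "t.py", line 4, in <module>
    o=ik(W(*P),orient(tilt),25);print(name,tilt,len(o),[x.round(2).tolist() for x in o[:2]])
  File "kin2.py", line 30, in ik
    r=least_squares(err,g.uniform(lo,hi),bounds=(lo+.02,hi-.02),args=(P,R),max_nfev=60)
    return func(*args, **kwargs)
    raise ValueError("Initial guess is outside of provided bounds")
ValueError: Initial guess is outside of provided bounds
```

```bash
sed -i 's/g.uniform(lo,hi)/g.uniform(lo+.05,hi-.05)/' kin2.py; python3 t.py
```

```text
P1 0 9 [[1.05, 1.33, -1.23, 1.46, 1.28, 1.29, -1.83], [0.55, 0.96, -0.13, 1.45, 0.17, 0.76, -1.13]]
P1 30 5 [[1.35, 1.33, -1.19, 1.88, 1.72, 0.69, -2.14], [1.16, 1.07, -0.79, 1.88, 1.62, 0.27, -2.24]]
P1 40 10 [[1.4, 1.32, -1.08, 1.97, 2.11, 0.46, -2.47], [1.36, 1.26, -1.01, 1.97, 2.19, 0.39, -2.59]]
P1 45 11 [[1.46, 1.41, -1.14, 2.0, 2.27, 0.48, -2.52], [1.5, 1.49, -1.23, 2.0, 2.18, 0.57, -2.38]]
P2 0 5 [[-0.11, 0.91, 0.49, 1.74, -0.65, 0.66, -0.71], [0.59, 0.95, -0.61, 1.75, 0.8, 0.72, -1.95]]
P2 30 9 [[1.08, 1.3, -1.18, 2.2, 2.14, 0.88, -2.89], [0.57, 0.86, -0.31, 2.21, 3.21, 0.39, 2.01]]
P2 40 6 [[0.98, 1.14, -0.83, 2.31, 2.81, 0.74, 2.72], [0.41, 0.92, -0.02, 2.31, 3.6, 0.79, 1.63]]
P2 45 4 [[0.77, 1.04, -0.45, 2.35, 3.31, 0.84, 2.15], [0.08, 1.04, 0.46, 2.35, 3.79, 1.18, 1.28]]
P3 0 7 [[-0.08, 0.79, 0.13, 1.95, -0.21, 0.41, -1.27], [-0.07, 0.79, 0.11, 1.95, -0.18, 0.41, -1.3]]
P3 30 5 [[0.61, 1.01, -0.75, 2.42, 2.56, 0.81, 2.51], [0.3, 0.86, -0.3, 2.42, 2.99, 0.67, 1.96]]
P3 40 0 []
P3 45 0 []
P4 0 6 [[-0.24, 0.92, 0.36, 1.63, -0.45, 0.68, -1.12], [-0.15, 0.9, 0.22, 1.63, -0.28, 0.64, -1.26]]
P4 30 5 [[0.45, 0.95, -0.6, 2.14, 2.44, 0.53, 2.57], [-0.59, 1.09, 0.91, 2.14, 4.13, 0.88, 0.39]]
P4 40 1 [[0.54, 1.06, -0.68, 2.26, 2.75, 0.83, 2.4]]
P4 45 4 [[0.09, 0.97, -0.04, 2.31, 3.28, 0.94, 1.62], [-0.07, 0.98, 0.17, 2.31, 3.39, 0.97, 1.41]]
```

```bash
cat > sim.py <<'E'
from kin2 import *
vmax=np.array([2.57,2.57,3.14,3.14,3.14,3.14,3.14])*.7/12
def jac(q):
    e0=fk2(q,p);Jm=np.zeros((6,7))
    for i in range(7):
        d=np.array(q,float);d[i]+=1e-5;a,b=fk2(d,p)
        Jm[:3,i]=(a-e0[0])/1e-5;Jm[3:,i]=Ro.from_matrix(b@e0[1].T).as_rotvec()/1e-5
    return Jm,e0
def solve(q,P,R,lam=.02,wr=300.,it=30,k0=0,q0=None):
    q=q.copy();S=np.diag([1/300]*3+[wr/300]*3)
    for _ in range(it):
        Jm,(a,b)=jac(q);e=np.r_[P-a,Ro.from_matrix(R@b.T).as_rotvec()]
        if np.linalg.norm(e[:3])<.2 and np.linalg.norm(e[3:])<1e-3:break
        A=S@Jm;B=A.T@np.linalg.inv(A@A.T+lam**2*np.eye(6))
        dq=B@(S@e)
        if q0 is not None: dq+=k0*(np.eye(7)-B@A)@(q0-q)
        q=np.clip(q+np.clip(dq,-.2,.2),lo,hi)
    return q
def run(q,rows,reset=True,**k):
    q=np.array(q,float);P,R=fk2(q,p)
    for r in rows:
        P=P+R@np.array(r[:3])*25;R=R@E([0,0,r[3]*.08])
        t=solve(q,P,R,**k);d=t-q;f=min(1,1/max(np.abs(d/vmax).max(),1e-9));q=q+f*d
        if reset:P,R=fk2(q,p)
    return q
E
cat > t2.py <<'E'
from sim import *
H=[(D[1][0],[[0,0,-1,.78]]*3+[[0,0,-1,0]]*9),(D[2][0],[[0,0,-1,0]]*6),(D[3][0],[[.5,0,-1,0]]*6),(D[4][0],[[.6,0,-1,0]]*12),(D[5][0],[[.6,0,-1,0]]*11),
(D[6][0],[[.6,0,-1,0]]*2+[[-.65,.5,.9,0]]*8),(D[7][0],[[-.65,.53,.94,0]]*12),(D[9][0],[[.6,-.3,-.7,0]]*6),(D[10][0],[[.8,-.3,-.2,0]]*6+[[.7,0,.6,0]]*2),(D[11][0],[[0,-.9,0,0]]*8)]
T=[2,3,4,5,6,7,8,10,11,12]
for k in(dict(),dict(wr=100.),dict(k0=.3,q0=(lo+hi)/2)):
    print(k)
    for (q,r),t in zip(H,T):print(run(q,r,**k).round(2),np.round(D[t][0],2))
E
python3 t2.py
```

```text
{}
[ 0.02  0.22 -0.23  1.04  0.05  1.88 -1.68] [ 0.    0.22 -0.21  1.03  0.05  1.89 -1.67]
[-0.14  0.49 -0.09  0.18  0.07  1.98 -1.64] [-0.33  0.19  0.28  0.91 -0.06  1.98 -1.57]
[-0.12  0.59  0.11  0.18 -0.1   1.98 -1.62] [-0.3   0.22  0.26  0.75 -0.07  1.98 -1.57]
[-0.07  0.8  -0.01  0.18 -0.02  1.98 -1.65] [-0.29  0.23  0.3   0.47 -0.1   1.98 -1.57]
[-0.02  0.74 -0.06  0.18 -0.01  1.98 -1.7 ] [-0.38  0.16  0.43  0.32 -0.14  1.98 -1.57]
[-0.34 -0.06  0.5   1.31 -0.21  1.19 -1.44] [-0.63 -0.22  0.53  1.36  0.11  1.24 -1.56]
[-0.85  0.01  1.32  1.98 -0.68  0.65 -0.52] [-1.2  -0.38  1.32  2.    0.32  0.53 -1.48]
[-1.23 -0.32  1.07  1.58  0.41  0.97 -1.69] [-1.21 -0.31  1.06  1.57  0.4   0.97 -1.68]
[-2.05 -0.37  1.32  1.12  0.8   1.36 -1.92] [-1.88 -0.37  1.32  1.2   0.7   1.28 -1.89]
[-2.3  -0.37  1.32  1.24  0.96  1.41 -2.29] [-2.3  -0.38  1.32  1.23  0.96  1.42 -2.28]
{'wr': 100.0}
[ 0.02  0.22 -0.23  1.05  0.05  1.88 -1.68] [ 0.    0.22 -0.21  1.03  0.05  1.89 -1.67]
[-0.14  0.47 -0.1   0.18  0.07  1.98 -1.65] [-0.33  0.19  0.28  0.91 -0.06  1.98 -1.57]
[-0.1   0.75  0.06  0.18 -0
[... 932 characters left out ...]
.27  0.61 -0.53  0.19  0.68  1.98 -1.48] [-0.3   0.22  0.26  0.75 -0.07  1.98 -1.57]
[-0.88  1.41 -0.26  0.18  1.21  1.98 -0.22] [-0.29  0.23  0.3   0.47 -0.1   1.98 -1.57]
[-0.89  1.31 -0.23  0.18  1.25  1.98 -0.23] [-0.38  0.16  0.43  0.32 -0.14  1.98 -1.57]
[-0.03 -0.06  0.08  1.3  -0.02  1.24 -1.33] [-0.63 -0.22  0.53  1.36  0.11  1.24 -1.56]
[ 0.16  0.02  0.38  1.96 -0.72  0.66 -0.47] [-1.2  -0.38  1.32  2.    0.32  0.53 -1.48]
[-0.43 -0.19  0.69  1.8  -0.07  0.72 -1.19] [-1.21 -0.31  1.06  1.57  0.4   0.97 -1.68]
[-0.07 -0.06  0.27  1.4  -0.11  1.02 -1.29] [-1.88 -0.37  1.32  1.2   0.7   1.28 -1.89]
[-0.68 -0.18  0.54  1.21  0.2   1.2  -1.58] [-2.3  -0.38  1.32  1.23  0.96  1.42 -2.28]
```

```bash
cat > t3.py <<'E'
from kin2 import *
import sys
for tilt,roll in((44.6,-4),(40,0),(36,0)):
    for flip in(0,180):
        R=Ro.from_euler('xyz',[180+roll,-tilt,4.8],degrees=True).as_matrix()@E([0,0,np.radians(flip)])
        for y in(-325,-190,-127,0):
            row=[]
            for x in(-230,-200,-180,-156,-120,-90):
                row.append(len(ik(W(x,y,25),R,10)))
            print(tilt,flip,y,row)
E
time OMP_NUM_THREADS=1 python3 t3.py
```

```text
44.6 0 -325 [3, 4, 4, 4, 4, 3]
44.6 0 -190 [5, 6, 4, 5, 3, 4]
44.6 0 -127 [0, 0, 1, 1, 1, 0]
44.6 0 0 [0, 0, 0, 0, 1, 1]
44.6 180 -325 [1, 1, 2, 2, 3, 2]
44.6 180 -190 [0, 1, 0, 1, 1, 1]
44.6 180 -127 [0, 0, 2, 1, 2, 1]
44.6 180 0 [0, 0, 0, 0, 1, 2]
40 0 -325 [6, 5, 6, 6, 4, 3]
40 0 -190 [3, 4, 4, 1, 4, 4]
40 0 -127 [0, 0, 1, 1, 1, 1]
40 0 0 [0, 0, 0, 1, 1, 1]
40 180 -325 [3, 2, 1, 1, 3, 3]
40 180 -190 [2, 0, 0, 1, 2, 1]
40 180 -127 [0, 1, 2, 2, 2, 2]
40 180 0 [0, 0, 0, 1, 1, 1]
36 0 -325 [5, 5, 3, 4, 4, 4]
36 0 -190 [4, 4, 4, 4, 5, 4]
36 0 -127 [1, 1, 1, 0, 3, 3]
36 0 0 [0, 0, 2, 2, 1, 1]
36 180 -325 [1, 3, 2, 1, 3, 2]
36 180 -190 [0, 2, 1, 1, 0, 2]
36 180 -127 [1, 1, 1, 2, 2, 3]
36 180 0 [0, 0, 2, 1, 1, 1]
real	4m11.844s
user	4m11.583s
sys	0m0.113s
```

```bash
cat > fast.py <<'E'
import numpy as np
from math import cos,sin
p=np.load('p.npy');s=np.array((-1,1,-1,1,-1,1,-1.))
lo=np.array([-3.06,-.37,-1.25,.18,-1.1,.23,-2.94]);hi=np.array([3.06,2.12,1.32,2.47,4.24,1.98,2.94])
vmax=np.array([2.57,2.57,3.14,3.14,3.14,3.14,3.14])*.7/12
d1,L1,a1,L2,a2,L3,a3,b=p[:8]
off=[np.array(v,float) for v in([b,0,0],[0,0,L1],[a1,0,0],[a2,0,L2],[0,0,0],[a3,0,L3],[0,0,0])]
def Z(t):c,n=cos(t),sin(t);return np.array([[c,-n,0],[n,c,0],[0,0,1]])
def Y(t):c,n=cos(t),sin(t);return np.array([[c,0,n],[0,1,0],[-n,0,c]])
def fkj(q):
    t=q*s+p[8:15];R=np.eye(3);P=np.array([0,0,d1]);ax=np.empty((7,3));og=np.empty((7,3))
    for i in range(7):
        k=2 if i%2==0 else 1
        ax[i]=R[:,k]*s[i];og[i]=P;R=R@(Z(t[i]) if k==2 else Y(t[i]));P=P+R@off[i]
    J=np.empty((6,7));J[:3]=np.cross(ax,P-og).T;J[3:]=ax.T
    return P,R,J
def rv(M):
    v=np.array([M[2,1]-M[1,2],M[0,2]-M[2,0],M[1,0]-M[0,1]])/2;n=np.linalg.norm(v);c=(np.trace(M)-1)/2
    return v*(np.arctan2(n,c)/n) if n>1e-9 else v
def solve(q,P,R,lam=.02,it=15):
    q=q.copy()
    for _ in range(it):
        a,r,J=fkj(q);e=np.r_[(P-a)/300,rv(R@r.T)]
        if np.abs(e).max()<1e-3:break
        A=J.copy();A[:3]/=300
        q=np.clip(q+np.clip(A.T@np.linalg.solve(A@A.T+lam**2*np.eye(6),e),-.2,.2),lo,hi)
    return q
def row(q,r):
    P,R,_=fkj(q);P=P+R@(np.array(r[:3])*25);R=R@Z(r[3]*.08)
    d=solve(q,P,R)-q;return q+d*min(1,1/max(np.abs(d/vmax).max(),1e-9))
def run(q,rows):
    q=np.array(q,float)
    for r in rows:q=row(q,r)
    return q
E
cat > rrt.py <<'E'
from fast import *
import sys,time,pickle
from scipy.spatial.transform import Rotation as Ro
from scipy.optimize import least_squares
g=np.random.default_rng(int(sys.argv[1]));T0=time.time()
J4=Ro.from_euler('z',4.8,degrees=True).as_matrix()
def W(x,y,z):return J4@[x,y,z]+[732,-12,0]
q0=np.array([-2.301,-.365,1.31,1.233,.965,1.425,-2.275])
P0,R0,_=fkj(q0)
goals=[]
def er(q,P,R):
    a,r,_=fkj(q);return np.r_[a-P,300*rv(r.T@R)]
while time.time()-T0<15 or not goals:
    R=R0@Z(g.choice([0,np.pi]));z=g.uniform(100,300)
    r=least_squares(er,g.uniform(lo+.1,hi-.1),bounds=(lo+.06,hi-.06),args=(W(g.uniform(-180,-60),g.uniform(-340,-150),z),R),max_nfev=40)
    if r.cost<2 and r.x[5]>.3:goals.append(r.x)
G=np.array(goals);w=np.array([1,1,1,1,.6,.6,.6])
N=[q0];par=[(-1,None)];best=(9,0)
while time.time()-T0<110:
    t=G[g.integers(len(G))] if g.random()<.6 else g.uniform(lo,hi)
    A=np.array(N);i=int(np.argmin((((A-t)*w)**2).sum(1)));bq=None
    for _ in range(6):
        if g.random()<.5:
            a,R,J=fkj(N[i]);a2,R2,_=fkj(t);dv=R.T@(a2-a)/(25*6);u=np.r_[np.clip(dv+g.normal(0,.3,3),-.8,.8),np.clip(g.normal(0,.6),-.9,.9)]
        else:u=g.uniform(-.8,.8,4)
        u=u.round(1);q=N[i];ok=True
        for k in range(6):
            q2=row(q,u);P=fkj(q2)[0]
            if (np.minimum(q2-lo,hi-q2)<.01).sum()>1 or P[2]<180 or (P[2]<330 and (P[1]>-150)) or np.hypot(P[0],P[1])<250: ok=False;break
            q=q2
        if k==0 and not ok:continue
        n=k+1 if ok else k
        d=(((q-t)*w)**2).sum()
        if bq is None or d<bq[0]:bq=(d,q,(i,u,n))
    if bq is None:continue
    N.append(bq[1]);par.append(bq[2])
    dg=np.sqrt((((G-bq[1])*w)**2).sum(1).min())
    if dg<best[0]:
        best=(dg,len(N)-1)
        if dg<.35:break
k=best[1];path=[];q=N[k]
while par[k][0]>=0:path.append((par[k][1].tolist(),par[k][2]));k=par[k][0]
path=path[::-1];P,R,_=fkj(q)
pickle.dump((best[0],path,q),open(f'r{sys.argv[1]}.pkl','wb'))
print(sys.argv[1],len(G),len(N),round(best[0],2),sum(n for _,n in path),q.round(2).tolist(),P.round().tolist(),Ro.from_matrix(R).as_euler('xyz').round(2).tolist())
E
export OMP_NUM_THREADS=1; nproc; for i in 1 2 3 4 5 6; do python3 rrt.py $i & done; wait
```

```text
1
5 21 37 0.34 98 [1.0, 0.72, -1.16, 2.22, 1.94, 0.73, -2.77] [617.0, -159.0, 236.0] [2.69, -0.54, 0.48]
2 30 164 0.34 127 [1.46, 0.99, -1.03, 2.03, 2.38, 0.87, -2.79] [506.0, -595.0, 192.0] [2.42, -0.58, 0.12]
6 21 333 0.34 167 [1.43, 0.63, -1.01, 2.02, 1.18, 0.6, 1.2] [452.0, -429.0, 229.0] [-2.85, 0.32, -3.11]
1 9 2009 0.41 226 [0.63, 0.4, 0.29, 1.99, 4.23, 0.23, 0.78] [486.0, -556.0, 340.0] [2.83, -0.79, -0.35]
3 29 2265 0.36 238 [1.34, 0.9, -0.79, 1.99, 2.39, 0.82, 0.02] [481.0, -630.0, 180.0] [-2.48, 0.65, 3.02]
4 35 1767 0.35 112 [1.42, 0.83, -1.1, 1.97, 2.35, 0.86, -2.73] [572.0, -585.0, 331.0] [2.2, -0.61, 0.32]
```

```bash
python3 - <<'E'
import re
t=open('rrt.py').read()
t=t.replace("q2=row(q,u);P=fkj(q2)[0]","q2=row(q,u);P,RR,_=fkj(q2)")
t=t.replace("if (np.minimum(q2-lo,hi-q2)<.01).sum()>1 or","if RR[:,2]@R0[:,2]<.9985 or")
t=t.replace("T0<110","T0<160").replace("dg<.35","dg<.4")
open('rrt2.py','w').write(t)
E
export OMP_NUM_THREADS=1; date; for i in 5 12 13; do python3 rrt2.py $i & done; wait -n; wait -n; pkill -f rrt2.py; date
```

```text
Mon Nov 30 04:05:11 UTC 2026
12 38 73 0.23 117 [1.08, 0.63, -0.95, 2.15, 2.32, 0.35, 0.04] [643.0, -218.0, 259.0] [-2.77, 0.71, -2.72]
5 35 91 0.32 107 [1.2, 0.78, -1.05, 2.18, 2.37, 0.45, -2.75] [628.0, -250.0, 225.0] [2.59, -0.6, 0.72]
Mon Nov 30 04:05:31 UTC 2026
```

Run:
```python
from fast import *
import pickle,glob
for f in sorted(glob.glob('r*.pkl')):
    d,path,q=pickle.load(open(f,'rb'));P,R,_=fkj(np.array(q));z=R[:,2]
    print(f,round(d,2),sum(n for _,n in path),'tilt',np.degrees(np.arccos(-z[2])).round(),'az',np.degrees(np.arctan2(z[1],z[0])).round(),P.round())
```

```text
r1.pkl 0.41 226 tilt 48.0 az -45.0 [ 486. -556.  340.]
r12.pkl 0.23 117 tilt 45.0 az -6.0 [ 643. -218.  259.]
r2.pkl 0.34 127 tilt 51.0 az -51.0 [ 506. -595.  192.]
r3.pkl 0.36 238 tilt 51.0 az -59.0 [ 481. -630.  180.]
r4.pkl 0.35 112 tilt 61.0 az -49.0 [ 572. -585.  331.]
r5.pkl 0.32 107 tilt 45.0 az -6.0 [ 628. -250.  225.]
r6.pkl 0.34 167 tilt 25.0 az -42.0 [ 452. -429.  229.]
```

```bash
cat > pipe.py <<'E'
from fast import *
import pickle,sys
from scipy.spatial.transform import Rotation as Ro
J4=Ro.from_euler('z',4.8,degrees=True).as_matrix()
def W(v):return J4@np.array(v,float)+[732,-12,0]
WP=[('up',(-262,-200,200)),('A0',(-262,-185,40)),('A1',(-165,-185,40)),('A2',(-190,-220,60)),('A3',(-190,-325,60)),('B0',(-95,-325,40)),('B1',(-95,-127,40)),('B2',(-95,-150,60)),('B3',(-150,-150,100)),('C0',(-165,-60,100)),('C0b',(-160,-10,40)),('C1',(-88,0,40))]
def turnto(R):
    z=R[:,2];n=J4[:,0];y=np.cross(n,z);y/=np.linalg.norm(y)
    if y@R[:,1]<0:y=-y
    return np.column_stack([np.cross(y,z),y,z])
def go(q,P,R,st=20):
    a,r,_=fkj(q);n=int(max(np.linalg.norm(P-a)/st,np.linalg.norm(rv(R@r.T))/.07,1))+1;w=rv(R@r.T);m=9
    for k in range(1,n+1):
        Q=solve(q,a+(P-a)*k/n,Ro.from_rotvec(w*k/n).as_matrix()@r);d=Q-q
        q=Q;m=min(m,np.minimum(q-lo,hi-q).min())
    b,r2,_=fkj(q);return q,np.linalg.norm(b-P),np.degrees(np.linalg.norm(rv(R@r2.T))),m,n
def pipe(q,wps=WP,v=True):
    q=np.array(q,float);R=turnto(fkj(q)[1]);bad=0
    for n,P in wps:
        q,e,eo,m,k=go(q,W(P),R);bad+=e+3*eo
        if v:print(n,round(e,1),round(eo,1),'margin',round(m,2),'rows',k,q.round(2))
    return bad
if __name__=="__main__":
    for f in sys.argv[1:]:
        d,path,q=pickle.load(open(f,'rb'));print(f,sum(n for _,n in path),round(pipe(q,v=False)))
E
export OMP_NUM_THREADS=1; sed -i 's/T0<15/T0<6/;s/T0<160/T0<25/' rrt2.py
for i in 21 22 23 24 25 26 27 28 29 30; do timeout 60 python3 rrt2.py $i|cut -c1-20; done; python3 pipe.py r5.pkl r12.pkl r2?.pkl r30.pkl
```

```text
21 15 267 0.33 121 [
22 16 522 0.4 187 [0
23 16 470 0.9 182 [1
24 13 50 0.39 108 [1
25 9 146 0.22 113 [1
26 13 142 0.23 144 [
27 16 345 0.26 84 [1
28 16 163 0.29 122 [
29 17 75 0.35 119 [1
30 21 164 0.34 139 [
r5.pkl 107 513
r12.pkl 117 136
r21.pkl 121 518
r22.pkl 187 160
r23.pkl 182 29
r24.pkl 108 144
r25.pkl 113 514
r26.pkl 144 143
r27.pkl 84 516
r28.pkl 122 166
r29.pkl 119 510
r30.pkl 139 140
```

Run:
```python
from pipe import *
for f in('r24.pkl','r12.pkl','r23.pkl'):
    d,path,q=pickle.load(open(f,'rb'));print(f);pipe(q)
d,path,q=pickle.load(open('r24.pkl','rb'))
print([(u,n) for u,n in path])
```

```text
r24.pkl
up 29.2 2.4 margin 0.0 rows 14 [ 1.48  0.88 -1.25  2.47  2.51  0.67 -0.03]
A0 50.7 4.6 margin 0.0 rows 9 [ 1.32  1.35 -0.99  2.47  2.84  1.09  0.01]
A1 0.0 0.0 margin 0.02 rows 5 [ 1.17  1.32 -1.04  2.35  2.71  1.01  0.01]
A2 0.3 0.0 margin 0.11 rows 3 [ 1.27  1.26 -1.04  2.36  2.71  0.9   0.04]
A3 0.0 0.0 margin 0.14 rows 6 [ 1.4   1.2  -0.98  2.17  2.7   0.57  0.16]
B0 0.0 0.0 margin 0.27 rows 5 [ 1.22  1.24 -0.95  1.98  2.63  0.55  0.16]
B1 0.0 0.0 margin 0.2 rows 10 [ 0.96  1.32 -1.05  2.26  2.63  1.07 -0.06]
B2 0.3 0.0 margin 0.18 rows 2 [ 1.    1.27 -1.07  2.25  2.59  0.99 -0.02]
B3 0.4 0.0 margin 0.09 rows 4 [ 1.09  1.18 -1.12  2.38  2.57  1.01 -0.06]
C0 18.9 1.9 margin 0.0 rows 5 [ 0.88  1.22 -1.15  2.47  2.52  1.29 -0.22]
C0b 12.6 1.4 margin 0.0 rows 5 [ 0.71  1.39 -1.06  2.47  2.61  1.49 -0.3 ]
C1 0.0 0.0 margin 0.04 rows 4 [ 0.67  1.36 -1.09  2.31  2.54  1.35 -0.22]
r12.pkl
up 27.3 2.2 margin 0.0 rows 9 [ 1.45  0.82 -1.18  2.47  2.6   0.62 -0.13]
A0 50.0 4.5 margin 0.0 rows 9 [ 1.28  1.3  -0.93  2.47  2.89  1.07 -0.08]
A1 0.0 0.0 margin 0.02 rows 5 [ 1.13  1.27 -0.
[... 1533 characters left out ...]
in 0.05 rows 4 [ 0.71  1.34 -1.12  2.28  2.46  1.23 -0.2 ]
[([-0.5, -0.2, -0.5, 0.5], 6), ([0.0, 0.8, 0.8, -0.4], 6), ([-0.8, 0.8, 0.8, -0.9], 6), ([0.1, 0.1, -0.6, 0.5], 6), ([0.1, -0.6, -0.7, -0.3], 6), ([-0.7, -0.7, 0.8, 0.4], 6), ([-0.7, -0.6, -0.1, -0.0], 6), ([0.2, -0.5, 0.8, 0.1], 4), ([0.7, 0.7, 0.0, -0.5], 6), ([-0.8, 0.8, 0.8, 0.5], 4), ([0.1, 0.1, 0.4, -0.5], 3), ([0.7, 0.3, 0.2, -0.3], 6), ([-0.8, 0.2, 0.8, -0.1], 4), ([-0.5, 0.5, 0.4, 0.1], 6), ([-0.8, 0.8, -0.8, -0.4], 6), ([0.3, -0.7, 0.3, -0.7], 6), ([-0.3, 0.3, 0.3, -0.5], 3), ([-0.3, -0.8, -0.3, -0.5], 4), ([-0.6, -0.3, -0.4, -0.7], 4), ([-0.7, -0.1, 0.1, -0.2], 1), ([-0.3, -0.6, 0.6, -0.7], 6), ([0.8, -0.2, -0.1, 0.2], 3)]
```

```bash
date
cat > short.py <<'E'
from pipe import *
import time
q0=np.array([-2.301,-.365,1.31,1.233,.965,1.425,-2.275]);z0=fkj(q0)[1][:,2]
W2=[('A3',(-190,-325,200)),('A3',(-190,-325,60)),('A1',(-165,-185,40)),('B0',(-95,-325,60)),('B1',(-95,-127,40)),('C',(-120,-127,100)),('C1',(-120,0,40)),('C1',(-88,0,40))]
def ev(path):
    q=q0
    for u,n in path:
        for _ in range(n):
            q=row(q,u);P,R,_=fkj(q)
            if P[2]<220 or (P[2]<350 and P[1]>-150) or R[:,2]@z0<.997:return 999,q
    return pipe(q,W2,v=False),q
best=None
for f in('r24.pkl','r12.pkl','r23.pkl'):
    _,path,_=pickle.load(open(f,'rb'));b,q=ev(path);print(f,round(b));t=time.time();g=np.random.default_rng(0)
    while time.time()-t<45:
        c=list(path);i=g.integers(len(c));m=g.random()
        if m<.4:c.pop(i)
        elif m<.6 and len(c)>2:
            j=min(len(c),i+2);del c[i:j]
        elif m<.8:c[i]=(c[i][0],max(1,c[i][1]+int(g.integers(-3,2))))
        else:c[i]=((np.round(np.clip(np.array(c[i][0])+g.normal(0,.3,4),-.9,.9),1)).tolist(),c[i][1])
        n0=sum(n for _,n in path);n1=sum(n for _,n in c)
        if n1>n0:continue
        b,q=ev(c)
        if b<15:path=c
    n=sum(n for _,n in path);b,q=ev(path);print(f,n,len(path),round(b,1),path,q.round(2).tolist())
    if b<15 and(best is None or n<best[0]):best=(n,path,q);pickle.dump(best,open('best.pkl','wb'))
q=q0
for u,n in best[1]:q=run(q,[u]*n);print(u,n,q.round(2),fkj(q)[0].round())
E
OMP_NUM_THREADS=1 python3 short.py; date
```

```text
Mon Nov 30 04:09:40 UTC 2026
r24.pkl 999
r24.pkl 72 14 7.9 [([-0.5, -0.2, -0.5, 0.5], 6), ([0.1, 0.9, 0.9, -0.6], 6), ([-0.8, 0.2, 0.6, -0.7], 6), ([0.1, 0.1, -0.6, 0.5], 6), ([0.1, -0.6, -0.7, -0.3], 6), ([-0.5, -0.9, 0.9, 0.5], 6), ([-0.7, -0.6, -0.1, -0.0], 6), ([0.2, -0.5, 0.8, 0.1], 4), ([0.9, 0.4, 0.2, -0.6], 6), ([0.9, 0.2, 0.6, -0.2], 6), ([-0.8, 0.2, 0.8, -0.1], 1), ([-0.9, 0.8, -0.5, -0.7], 6), ([-0.3, -0.0, 0.8, -0.9], 3), ([-0.2, -0.8, -0.7, -0.9], 4)] [-0.37, 0.15, -0.07, 1.87, 0.79, 0.53, -0.76]
r12.pkl 999
r12.pkl 117 28 999 [([-0.8, 0.8, 0.8, 0.7], 6), ([-0.2, 0.4, -0.4, -0.6], 6), ([-0.7, -0.7, 0.4, 0.2], 6), ([-0.8, 0.8, 0.8, 0.7], 3), ([-0.1, 0.3, 0.2, -0.7], 1), ([0.1, -0.6, 0.3, 0.7], 1), ([-0.1, -0.6, 0.1, 0.6], 6), ([-0.4, 0.8, 0.8, -0.9], 2), ([-0.5, 0.6, 0.2, 0.0], 1), ([0.2, 0.1, 0.4, 0.3], 5), ([-0.4, -0.4, -0.6, -0.1], 5), ([-0.2, 0.1, -0.7, 0.5], 1), ([0.5, -0.2, -0.3, -0.6], 6), ([-0.8, 0.8, 0.8, -0.7], 3), ([0.2, 0.4, 0.8, -0.2], 6), ([0.6, 0.5, 0.0, -0.4], 6), ([-0.8, -0.8, 0.5, -0.7], 2), ([-0.0, 0.2, 0.0, -0.6], 6), ([-0.8, -0.8, -0.1, -0.3], 4), ([-
[... 2167 characters left out ...]
-0.0] 6 [-1.06 -0.07  0.07  2.29  1.07  0.8  -2.94] [408. 200. 418.]
[0.2, -0.5, 0.8, 0.1] 4 [-1.08  0.16  0.15  2.25  1.27  0.66 -2.94] [464. 248. 356.]
[0.9, 0.4, 0.2, -0.6] 6 [-0.91  0.24  0.14  1.87  0.95  0.68 -2.13] [585. 294. 430.]
[0.9, 0.2, 0.6, -0.2] 6 [-0.79  0.51  0.07  1.43  0.79  0.76 -1.79] [725. 381. 435.]
[-0.8, 0.2, 0.8, -0.1] 1 [-0.76  0.51  0.08  1.48  0.8   0.7  -1.8 ] [734. 360. 417.]
[-0.9, 0.8, -0.5, -0.7] 6 [-0.44  0.26 -0.04  1.59  0.65  0.68 -1.11] [713. 194. 517.]
[-0.3, -0.0, 0.8, -0.9] 3 [-0.36  0.34 -0.06  1.61  0.68  0.57 -0.9 ] [752. 168. 473.]
[-0.2, -0.8, -0.7, -0.9] 4 [-0.37  0.15 -0.07  1.87  0.79  0.53 -0.76] [647. 144. 470.]
Mon Nov 30 04:11:57 UTC 2026
```

```bash
ls -l --time-sort pics h.py | awk '{print $8,$9}'; python3 -m crank '[[[-0.5,-0.2,-0.5,0.5],[-0.5,-0.2,-0.5,0.5],[-0.5,-0.2,-0.5,0.5],[-0.5,-0.2,-0.5,0.5],[-0.5,-0.2,-0.5,0.5],[-0.5,-0.2,-0.5,0.5],[0.1,0.9,0.9,-0.6],[0.1,0.9,0.9,-0.6],[0.1,0.9,0.9,-0.6],[0.1,0.9,0.9,-0.6],[0.1,0.9,0.9,-0.6],[0.1,0.9,0.9,-0.6]]]' >/dev/null; python3 st.py
python3 -m crank '[[[-0.8,0.2,0.6,-0.7],[-0.8,0.2,0.6,-0.7],[-0.8,0.2,0.6,-0.7],[-0.8,0.2,0.6,-0.7],[-0.8,0.2,0.6,-0.7],[-0.8,0.2,0.6,-0.7],[0.1,0.1,-0.6,0.5],[0.1,0.1,-0.6,0.5],[0.1,0.1,-0.6,0.5],[0.1,0.1,-0.6,0.5],[0.1,0.1,-0.6,0.5],[0.1,0.1,-0.6,0.5]]]'>/dev/null; python3 st.py
```

```text
[-1.825 -0.365  1.225  1.537  0.807  1.083 -2.122] [ 3.02  -0.774  0.148]
jig [-96.   13.9 663.1] clock 12.33
[[ 0.714 -0.021  0.7  ]
 [ 0.046 -0.996 -0.077]
 [ 0.699  0.087 -0.71 ]]
[-1.337 -0.368  0.975  1.79   0.69   0.867 -1.922] [ 2.933 -0.759  0.274]
jig [-166.9  -45.6  602.4] clock 13.33
[[ 0.712  0.045  0.7  ]
 [ 0.137 -0.988 -0.076]
 [ 0.688  0.15  -0.71 ]]ls: unrecognized option '--time-sort'
Try 'ls --help' for more information.
```

Tracking matches the prediction. Continuing the planned unwinding.

```bash
date; ls -l --time-style=full-iso h.py | cut -c20-70; python3 -m crank '[[[0.1,-0.6,-0.7,-0.3],[0.1,-0.6,-0.7,-0.3],[0.1,-0.6,-0.7,-0.3],[0.1,-0.6,-0.7,-0.3],[0.1,-0.6,-0.7,-0.3],[0.1,-0.6,-0.7,-0.3],[-0.5,-0.9,0.9,0.5],[-0.5,-0.9,0.9,0.5],[-0.5,-0.9,0.9,0.5],[-0.5,-0.9,0.9,0.5],[-0.5,-0.9,0.9,0.5],[-0.5,-0.9,0.9,0.5]]]' >/dev/null; python3 st.py
python3 -m crank '[[[-0.7,-0.6,-0.1,0],[-0.7,-0.6,-0.1,0],[-0.7,-0.6,-0.1,0],[-0.7,-0.6,-0.1,0],[-0.7,-0.6,-0.1,0],[-0.7,-0.6,-0.1,0],[0.2,-0.5,0.8,0.1],[0.2,-0.5,0.8,0.1],[0.2,-0.5,0.8,0.1],[0.2,-0.5,0.8,0.1]]]'>/dev/null; python3 st.py
cat > fin.py <<'E'
from pipe import *
from cell import ctrl
q=np.array(ctrl.read_state()['qpos']);q=np.clip(q,lo,hi)
from short import W2
pipe(q,W2)
E
sed -i 's/^best=None/if __name__!="__main__":raise SystemExit\nbest=None/' short.py
python3 - <<'E'
from pipe import *
from cell import ctrl
q=np.clip(np.array(ctrl.read_state()['qpos']),lo,hi)
W2=[('A3',(-190,-325,200)),('A3',(-190,-325,60)),('A1',(-165,-185,40)),('B0',(-95,-325,60)),('B1',(-95,-127,40)),('C',(-120,-127,100)),('C1',(-120,0,40)),('C1',(-88,0,40))]
pipe(q,W2);print()
pipe(q,[('a',(-50,200,400)),('b',(-50,-200,400))]+W2)
E
```

```text
Mon Nov 30 04:12:33 UTC 2026
agent 799 2026-11-30 03:46:19.948760019 +0000 h.py
[-1.086 -0.124  0.449  2.074  0.84   0.686 -2.635] [ 3.025 -0.774  0.141]
jig [-206.5  161.4  496.4] clock 14.33
[[ 0.714 -0.024  0.7  ]
 [ 0.041 -0.996 -0.076]
 [ 0.699  0.083 -0.71 ]]
[-0.064 -0.016 -0.72   2.131  0.963  0.665 -2.94 ] [ 3.019 -0.78   0.145]
jig [-229.7  230.2  449.8] clock 15.17
[[ 0.709 -0.025  0.704]
 [ 0.044 -0.996 -0.079]
 [ 0.704  0.087 -0.705]]
A3 0.0 0.0 margin 0.0 rows 32 [ 1.48  0.89 -1.09  2.13  2.27  0.29 -2.8 ]
A3 0.0 0.0 margin 0.11 rows 8 [ 1.46  1.27 -1.08  2.15  2.54  0.56 -2.79]
A1 0.0 0.1 margin 0.0 rows 8 [ 1.25  1.45 -1.18  2.34  2.61  1.03 -2.94]
B0 0.0 0.0 margin 0.03 rows 8 [ 1.3   1.3  -1.1   1.97  2.39  0.57 -2.7 ]
B1 4.9 0.6 margin 0.0 rows 10 [ 1.06  1.51 -1.25  2.25  2.54  1.16 -2.94]
C 38.9 5.2 margin 0.0 rows 4 [ 1.1   1.36 -1.25  2.33  2.43  1.13 -2.94]
C1 74.3 12.6 margin 0.0 rows 8 [ 0.82  1.67 -1.25  2.4   2.53  1.6  -2.94]
C1 69.7 11.4 margin 0.0 rows 5 [ 0.81  1.64 -1.25  2.32  2.52  1.52 -2.94]

a 0.0 0.0 margin 0.0 rows 10 [-0.1   0.3  -0.48  1.92  1.23  0.56 -2.92]
b 0.0 0.0 margin 0.0 rows 21 [ 1.1   0.48 -1.02  1.85  0.76  0.3  -1.78]
A3 0.0 0.0 margin 0.0 rows 14 [ 1.51  0.95 -1.17  2.13  2.13  0.36 -2.64]
A3 0.0 0.0 margin 0.07 rows 8 [ 1.49  1.33 -1.14  2.15  2.46  0.61 -2.68]
A1 0.4 0.0 margin 0.04 rows 8 [ 1.27  1.48 -1.21  2.34  2.59  1.06 -2.9 ]
B0 0.0 0.0 margin 0.04 rows 8 [ 1.31  1.33 -1.14  1.97  2.35  0.6  -2.64]
B1 4.9 0.6 margin 0.0 rows 10 [ 1.06  1.51 -1.25  2.25  2.54  1.16 -2.94]
C 38.9 5.2 margin 0.0 rows 4 [ 1.1   1.36 -1.25  2.33  2.43  1.13 -2.94]
C1 74.3 12.6 margin 0.0 rows 8 [ 0.82  1.67 -1.25  2.4   2.53  1.6  -2.94]
C1 69.7 11.4 margin 0.0 rows 5 [ 0.81  1.64 -1.25  2.32  2.52  1.52 -2.94]
```

```bash
cat > plan.py <<'E'
from pipe import *
def units(q,P,R):
    a,r,_=fkj(q);return (r.T@(P-a)/25).round(2),round(float((rv(r.T@R))[2]/.08),2)
def pipe2(q,wps,v=True):
    q=np.array(q,float);R0=turnto(fkj(q)[1]);bad=0
    for n,P,t in wps:
        R=R0@Z(t);u=units(q,W(P),R);q,e,eo,m,k=go(q,W(P),R);bad+=e+3*eo
        if v:print(n,'err',round(e,1),round(eo,1),'m',round(m,2),'rows',k,u,q.round(2))
    return bad
E
python3 - <<'E'
from plan import *
from cell import ctrl
q=np.clip(np.array(ctrl.read_state()['qpos']),lo,hi)
W2=[('A3',(-190,-325,200)),('A3',(-190,-325,60)),('A1',(-165,-185,40)),('A1x',(-240,-200,40)),('B0',(-95,-325,60)),('B1',(-95,-127,40)),('C',(-120,-127,100)),('C1',(-120,0,40)),('C1',(-88,0,40))]
W2=[(a,b,-np.pi) for a,b in W2]
for pre in([('a',(-50,200,400),-.8),('b',(-50,0,450),-1.6),('c',(-50,-200,400),-2.4)],[('a',(-150,100,450),-.8),('b',(-150,0,450),-1.6),('c',(-150,-200,400),-2.4)],[('a',(-50,200,400),-.8),('b',(-50,200,400),-1.6),('c',(-50,200,400),-2.4),('c',(-50,200,400),-3.14),('c',(-50,-200,400),-3.14)]):
    pipe2(q,pre+W2);print()
E
```

```text
a err 0.3 0.0 m 0.06 rows 12 (array([3.66, 1.45, 6.49]), -10.46) [ 0.03  0.32 -0.66  1.93  1.28  0.62 -2.16]
b err 0.0 0.0 m 0.17 rows 12 (array([-5.48,  6.12, -0.58]), -10.0) [ 0.74  0.25 -0.94  1.91  0.85  0.4  -0.62]
c err 0.3 0.1 m 0.04 rows 12 (array([-7.55, -2.42,  2.25]), -10.0) [ 1.2   0.57 -1.21  1.85  1.07  0.41  0.36]
A3 err 0.0 0.0 m 0.0 rows 14 (array([ 4.86, -9.57,  2.26]), -9.28) [ 1.48  0.91 -1.11  2.13  2.23  0.31  0.39]
A3 err 0.0 0.0 m 0.12 rows 8 (array([3.88, 0.82, 3.96]), -0.0) [ 1.47  1.29 -1.1   2.15  2.52  0.58  0.38]
A1 err 0.0 0.0 m 0.08 rows 8 (array([-0.73,  5.66,  0.68]), -0.0) [ 1.25  1.44 -1.17  2.34  2.62  1.02  0.18]
A1x err 0.0 0.0 m 0.0 rows 4 (array([ 2.21, -0.59, -2.04]), 0.0) [ 1.4   1.44 -1.14  2.47  2.69  1.02  0.2 ]
B0 err 0.0 0.0 m 0.05 rows 10 (array([-4.19, -5.06,  4.01]), -0.0) [ 1.29  1.28 -1.07  1.97  2.42  0.55  0.39]
B1 err 0.0 0.0 m 0.07 rows 10 (array([-0.26,  7.95, -0.26]), -0.0) [ 1.04  1.44 -1.18  2.25  2.57  1.11  0.1 ]
C err 0.4 0.0 m 0.0 rows 4 (array([-0.95, -0.35, -2.4 ]), -0.0) [ 1.08  1.3  -1.25  2.33  2.46  1.08  0.07]
C1
[... 2408 characters left out ...]
 [ 1.27  1.48 -1.21  2.34  2.59  1.06  0.24]
A1x err 0.0 0.0 m 0.0 rows 4 (array([ 2.2 , -0.59, -2.02]), -0.0) [ 1.42  1.48 -1.18  2.47  2.65  1.04  0.27]
B0 err 0.0 0.0 m 0.05 rows 10 (array([-4.19, -5.06,  4.01]), -0.0) [ 1.31  1.32 -1.13  1.97  2.37  0.59  0.48]
B1 err 0.5 0.0 m 0.02 rows 10 (array([-0.26,  7.95, -0.26]), -0.0) [ 1.05  1.48 -1.23  2.25  2.55  1.14  0.15]
C err 0.4 0.0 m 0.0 rows 4 (array([-0.95, -0.34, -2.38]), -0.0) [ 1.08  1.3  -1.25  2.33  2.46  1.08  0.07]
C1 err 0.0 0.0 m 0.01 rows 8 (array([1.13, 5.38, 1.16]), 0.0) [ 0.76  1.48 -1.19  2.4   2.57  1.45 -0.15]
C1 err 0.3 0.0 m 0.05 rows 2 (array([-0.91,  0.  ,  0.9 ]), -0.0) [ 0.75  1.47 -1.2   2.31  2.54  1.39 -0.11]
```

```bash
python3 -m crank '[[[0.4,0.2,0.8,-0.3],[0.4,0.2,0.8,-0.3],[0.4,0.2,0.8,-0.3],[0.4,0.2,0.8,-0.3],[0.4,0.2,0.8,-0.3],[0.4,0.2,0.8,-0.3],[0.4,0.2,0.8,-0.3],[0.4,0.2,0.8,-0.3],[0,0,0,-1],[0,0,0,-1],[0,0,0,-1],[0,0,0,-1]]]' >/dev/null; python3 st.py
python3 -m crank '[[[0,0,0,-1],[0,0,0,-1],[0,0,0,-1],[0,0,0,-1],[0,0,0,-1],[0,0,0,-1],[0,0,0,-1],[0,0,0,-1],[0,0,0,-1],[0,0,0,-1],[0,0,0,-1],[0,0,0,-1]]]' >/dev/null
python3 -m crank '[[[0,0,0,-1],[0,0,0,-1],[0,0,0,-1],[0,0,0,-1],[0,0,0,-1],[0,0,0,-1],[0,0,0,-1],[0,0,0,-1],[0,0,0,-1],[0,0,0,-1],[0,0,0,-1],[0,0,0,-1]]]' >/dev/null; python3 st.py
cat > next.py <<'E'
from plan import *
from cell import ctrl
import sys,json
q=np.clip(np.array(ctrl.read_state()['qpos']),lo,hi)
pipe2(q,[(str(i),w,0) for i,w in enumerate(json.loads(sys.argv[1]))])
E
python3 next.py '[[-50,-200,400],[-190,-325,200],[-190,-325,60],[-165,-185,40],[-240,-200,40],[-95,-325,60],[-95,-127,40],[-120,-127,100],[-120,0,40],[-88,0,40]]'
```

```text
[ 0.023  0.306 -0.638  1.953  1.275  0.589 -2.486] [ 2.604 -0.605  0.781]
jig [-58.2 187.7 397.7] clock 16.17
[[ 0.631  0.328  0.703]
 [ 0.528 -0.845 -0.079]
 [ 0.568  0.422 -0.706]]
[ 0.141  0.337 -0.805  1.95   1.321  0.657 -0.592] [2.637 0.632 2.362]
jig [-58.3 187.7 397.9] clock 18.17
[[-0.524  0.48   0.703]
 [ 0.613  0.786 -0.079]
 [-0.591  0.39  -0.706]]
0 err 0.0 0.0 m 0.03 rows 21 (array([ -9.85, -12.65,   1.79]), -9.15) [ 1.2   0.58 -1.22  1.84  1.05  0.43  1.12]
1 err 0.0 0.0 m 0.0 rows 14 (array([10.01, -3.88,  2.26]), 0.0) [ 1.51  0.94 -1.16  2.12  2.09  0.34  0.53]
2 err 0.0 0.0 m 0.07 rows 8 (array([3.87, 0.75, 3.98]), -0.0) [ 1.49  1.33 -1.15  2.14  2.43  0.6   0.48]
3 err 0.4 0.0 m 0.03 rows 8 (array([-0.69,  5.66,  0.73]), -0.0) [ 1.27  1.48 -1.22  2.34  2.57  1.04  0.26]
4 err 0.0 0.0 m 0.01 rows 4 (array([ 2.21, -0.59, -2.02]), -0.0) [ 1.43  1.48 -1.19  2.46  2.63  1.03  0.28]
5 err 0.0 0.0 m 0.06 rows 10 (array([-4.24, -5.06,  3.96]), -0.0) [ 1.31  1.32 -1.13  1.96  2.34  0.58  0.5 ]
6 err 0.0 0.0 m 0.01 rows 10 (array([-0.19,  7.96, -0.19]), -0.0) [ 1.06  1.48 -1.24  2.25  2.54  1.13  0.16]
7 err 0.4 0.0 m 0.0 rows 4 (array([-0.94, -0.32, -2.4 ]), -0.0) [ 1.08  1.3  -1.25  2.32  2.45  1.06  0.07]
8 err 0.0 0.0 m 0.01 rows 8 (array([1.17, 5.36, 1.21]), 0.0) [ 0.76  1.47 -1.2   2.39  2.56  1.43 -0.15]
9 err 0.3 0.0 m 0.04 rows 2 (array([-0.92,  0.  ,  0.89]), -0.0) [ 0.75  1.46 -1.21  2.31  2.54  1.37 -0.11]
```

```bash
python3 -m crank '[[[0,0,0,-0.91],[0,0,0,-0.91],[0,0,0,-0.91],[0,0,0,-0.91],[0,0,0,-0.91],[0,0,0,-0.91],[0,0,0,-0.91],[0,0,0,-0.91],[0,0,0,-0.91],[0,0,0,-0.91]]]' >/dev/null
python3 -m crank '[[[0.1,-0.8,0.1,0],[0.1,-0.8,0.1,0],[0.1,-0.8,0.1,0],[0.1,-0.8,0.1,0],[0.1,-0.8,0.1,0],[0.1,-0.8,0.1,0],[0.1,-0.8,0.1,0],[0.1,-0.8,0.1,0],[0.1,-0.8,0.1,0],[0.1,-0.8,0.1,0]]]' >/dev/null; python3 st.py
python3 next.py '[[-50,-200,400],[-190,-325,200],[-190,-325,60],[-165,-185,40],[-240,-200,40],[-95,-325,60],[-95,-127,40],[-120,-127,100],[-120,0,40],[-88,0,40]]'
```

```text
[ 0.621  0.322 -0.811  2.023  1.32   0.307  0.436] [-3.003  0.778 -2.973]
jig [-61.  -15.4 382.9] clock 19.83
[[-0.71   0.013  0.704]
 [-0.061  0.995 -0.079]
 [-0.702 -0.099 -0.706]]
0 err 0.0 0.0 m 0.05 rows 10 (array([ 0.03, -7.98,  0.29]), -0.11) [ 1.19  0.56 -1.19  1.84  0.99  0.41  1.16]
1 err 0.0 0.0 m 0.0 rows 14 (array([10.  , -3.92,  2.27]), 0.0) [ 1.51  0.94 -1.16  2.12  2.08  0.34  0.54]
2 err 0.0 0.0 m 0.07 rows 8 (array([3.86, 0.73, 3.99]), -0.0) [ 1.49  1.32 -1.15  2.14  2.42  0.6   0.49]
3 err 0.0 0.0 m 0.03 rows 8 (array([-0.67,  5.66,  0.74]), -0.0) [ 1.28  1.48 -1.22  2.33  2.56  1.04  0.26]
4 err 0.0 0.0 m 0.01 rows 4 (array([ 2.21, -0.59, -2.03]), 0.0) [ 1.43  1.48 -1.19  2.46  2.62  1.03  0.28]
5 err 0.0 0.0 m 0.05 rows 10 (array([-4.26, -5.06,  3.94]), -0.0) [ 1.31  1.32 -1.13  1.96  2.33  0.58  0.5 ]
6 err 0.0 0.0 m 0.01 rows 10 (array([-0.17,  7.96, -0.17]), -0.0) [ 1.06  1.48 -1.24  2.25  2.53  1.12  0.17]
7 err 0.4 0.0 m 0.0 rows 4 (array([-0.94, -0.31, -2.4 ]), -0.0) [ 1.09  1.3  -1.25  2.32  2.45  1.05  0.07]
8 err 0.0 0.0 m 0.0 rows 8 (array([1.18, 5.35, 1.23]), 0.0) [ 0.77  1.47 -1.2   2.39  2.56  1.43 -0.15]
9 err 0.3 0.0 m 0.04 rows 2 (array([-0.92,  0.  ,  0.89]), -0.0) [ 0.76  1.46 -1.21  2.31  2.53  1.36 -0.11]
```

```bash
python3 -m crank '[[[0,-0.8,0,0],[0,-0.8,0,0],[0,-0.8,0,0],[0,-0.8,0,0],[0,-0.8,0,0],[0,-0.8,0,0],[0,-0.8,0,0],[0,-0.8,0,0],[0,-0.8,0,0],[0,-0.8,0,0]]]' >/dev/null
python3 -m crank '[[[0.8,-0.3,0.2,0],[0.8,-0.3,0.2,0],[0.8,-0.3,0.2,0],[0.8,-0.3,0.2,0],[0.8,-0.3,0.2,0],[0.8,-0.3,0.2,0],[0.8,-0.3,0.2,0],[0.8,-0.3,0.2,0],[0.8,-0.3,0.2,0],[0.8,-0.3,0.2,0],[0.8,-0.3,0.2,0],[0.8,-0.3,0.2,0]]]' ; python3 st.py
python3 next.py '[[-190,-325,200],[-270,-210,120],[-270,-200,50],[-165,-185,45],[-200,-220,60],[-200,-325,60],[-95,-325,60],[-95,-127,40],[-120,-127,100],[-150,0,45],[-88,0,40]]'
```

```text
clock: 21.67
eef_pos: [566.8, -348.9, 200.1]
tool_rot: [-3.005, 0.778, -2.973]
force: [0.1, -0.8, -0.6]
width: 85.1
gripper_force: 0.0
[ 1.472  0.908 -1.173  2.115  2.035  0.33   0.53 ] [-3.005  0.778 -2.973]
jig [-192.8 -321.9  200.1] clock 21.67
[[-0.71   0.012  0.704]
 [-0.06   0.995 -0.077]
 [-0.702 -0.097 -0.706]]
0 err 0.2 0.0 m 0.08 rows 2 (array([ 1.02, -0.71,  0.05]), 0.12) [ 1.51  0.94 -1.15  2.11  2.07  0.31  0.55]
1 err 21.8 1.9 m 0.0 rows 9 (array([ 4.15,  4.92, -0.34]), 0.0) [ 1.53  1.22 -1.25  2.47  2.52  0.82  0.19]
2 err 25.1 2.2 m 0.0 rows 4 (array([2.26, 1.5 , 1.63]), -0.17) [ 1.49  1.42 -1.14  2.47  2.68  0.96  0.21]
3 err 0.0 0.0 m 0.02 rows 6 (array([-2.69,  1.66,  2.6 ]), -0.17) [ 1.27  1.42 -1.18  2.33  2.59  0.97  0.18]
4 err 0.4 0.0 m 0.07 rows 3 (array([ 0.69, -1.46, -1.3 ]), -0.0) [ 1.39  1.37 -1.17  2.35  2.58  0.86  0.23]
5 err 0.0 0.0 m 0.09 rows 6 (array([ 0.32, -4.19,  0.34]), -0.0) [ 1.5   1.28 -1.09  2.15  2.5   0.53  0.39]
6 err 0.0 0.0 m 0.16 rows 6 (array([-2.99, -0.  ,  2.95]), 0.0) [ 1.29  1.27 -1.06  1.95  2.39  0.49  0.39]
7 err 0.0 0.0 m 0.06 rows 10 (array([-0.06,  7.96, -0.06]), -0.0) [ 1.06  1.44 -1.19  2.25  2.56  1.06  0.09]
8 err 0.3 0.0 m 0.0 rows 4 (array([-0.96, -0.27, -2.4 ]), 0.0) [ 1.1   1.3  -1.25  2.32  2.46  1.03  0.07]
9 err 2.3 0.3 m 0.0 rows 8 (array([1.98, 5.3 , 0.31]), 0.0) [ 0.79  1.48 -1.2   2.47  2.59  1.47 -0.19]
10 err 0.2 0.0 m 0.04 rows 4 (array([-1.58,  0.09,  1.83]), -0.03) [ 0.77  1.47 -1.21  2.31  2.55  1.35 -0.11]
```

```bash
date
python3 - <<'E'
from h import *
from pipe import J4
im=ctrl.get_image("top")
for n,l,z in(("yel",[(392,253.3),(433,264.7),(421,331),(378,318.7)],85),("brush",[(315.5,235),(324,235)],15),("box",[(302.6,185.6),(365.1,170.6),(376.6,210.9),(312.9,225.6)],85)):
    print(n,[(J4.T@(onz(im,(r,c),z)*[1,1,0]-[732,-12,0]))[:2].round().tolist() for c,r in l])
save(im,"top1.png",s=1.5)
E
python3 next.py '[[-235,-230,200],[-247,-205,120],[-247,-205,45],[-165,-190,45]]'
```

```text
Mon Nov 30 04:14:50 UTC 2026
yel [[-307.0, -279.0], [-333.0, -362.0], [-464.0, -324.0], [-436.0, -240.0]]
brush [[-256.0, -132.0], [-256.0, -151.0]]
box [[-157.0, -103.0], [-129.0, -238.0], [-217.0, -255.0], [-244.0, -119.0]]
0 err 3.0 0.3 m 0.0 rows 5 (array([ 1.74,  3.16, -1.54]), 0.01) [ 1.52  0.92 -1.25  2.37  2.36  0.51  0.15]
1 err 0.6 0.1 m 0.0 rows 5 (array([2.37, 1.4 , 1.86]), -0.03) [ 1.45  1.17 -1.2   2.47  2.56  0.8   0.1 ]
2 err 0.0 0.0 m 0.0 rows 4 (array([2.09, 0.36, 2.13]), -0.0) [ 1.42  1.37 -1.09  2.46  2.71  0.91  0.13]
3 err 0.0 0.0 m 0.04 rows 5 (array([-2.4 ,  0.6 ,  2.24]), -0.0) [ 1.25  1.36 -1.12  2.32  2.63  0.92  0.11]
```

View pics/top1.png

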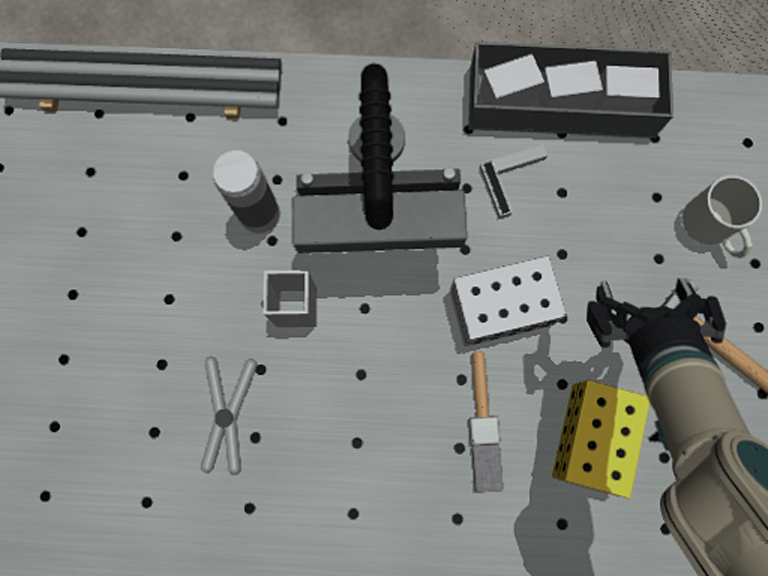

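Top view: the gripper (px 605–725, 290–340) leans properly to the right of the box, and nothing has been disturbed. Next I go behind the near long face, clear of the yellow box.

```bash
python3 -m crank '[[[0.35,0.63,-0.31,0],[0.35,0.63,-0.31,0],[0.35,0.63,-0.31,0],[0.35,0.63,-0.31,0],[0.35,0.63,-0.31,0],[0.47,0.28,0.37,0],[0.47,0.28,0.37,0],[0.47,0.28,0.37,0],[0.47,0.28,0.37,0],[0.47,0.28,0.37,0]]]' -0.4; python3 st.py
python3 next.py '[[-248,-205,120],[-248,-205,45],[-165,-190,45]]'
```

```text
clock: 22.55
eef_pos: [494.1, -248.6, 112.5]
tool_rot: [-3.004, 0.776, -2.97]
force: [-12.7, 20.4, -7.2]
width: 59.8
gripper_force: 0.0
[ 1.418  1.127 -1.217  2.468  2.527  0.787  0.077] [-3.004  0.776 -2.97 ]
jig [-256.8 -215.8  112.5] clock 22.55
[[-0.711  0.009  0.703]
 [-0.062  0.995 -0.076]
 [-0.7   -0.098 -0.707]]
0 err 0.8 0.1 m 0.0 rows 2 (array([ 0.82, -0.38,  0.12]), 0.22) [ 1.46  1.17 -1.19  2.47  2.57  0.78  0.09]
1 err 0.0 0.0 m 0.0 rows 4 (array([2.1 , 0.34, 2.12]), -0.01) [ 1.43  1.37 -1.09  2.46  2.72  0.9   0.13]
2 err 0.0 0.0 m 0.04 rows 5 (array([-2.42,  0.6 ,  2.28]), -0.0) [ 1.26  1.36 -1.12  2.32  2.64  0.91  0.1 ]
```

```bash
python3 -m crank '[[[0,0,0,0],[0.44,0.15,0.51,0],[0.44,0.15,0.51,0],[0.44,0.15,0.51,0],[0.44,0.15,0.51,0],[0,0,0,0]]]'; python3 st.py -150 -190 45
```

```text
clock: 23.05
eef_pos: [499.4, -240.7, 42.6]
tool_rot: [-3.009, 0.774, -2.974]
force: [1.0, -0.6, -0.5]
width: 59.6
gripper_force: 0.0
[ 1.378  1.338 -1.167  2.463  2.63   0.939  0.133] [-3.009  0.774 -2.974]
jig [-250.9 -208.4   42.6] clock 23.05
[[-0.713  0.009  0.702]
 [-0.06   0.996 -0.073]
 [-0.699 -0.094 -0.709]]
units [-2.99  0.76  2.71]
```

```bash
python3 -m crank '[[[-0.15,0.04,0.14,0],[-0.15,0.04,0.14,0],[-0.15,0.04,0.14,0],[-0.15,0.04,0.14,0],[-0.15,0.04,0.14,0],[-0.15,0.04,0.14,0],[-0.15,0.04,0.14,0],[-0.15,0.04,0.14,0],[-0.15,0.04,0.14,0],[-0.15,0.04,0.14,0]]]'; python3 st.py -165 -190 45
cat > boxp.py <<'E'
from h import *
from scipy.optimize import least_squares
from pipe import J4
import sys
im=ctrl.get_image("top")
rs=ctrl.trace("top","vent_box")
hs=cv2.cvtColor(im["img"],cv2.COLOR_RGB2HSV)
rs=[r for r in rs if hs[...,1][r["mask"]].mean()<80]
m=rs[0]["mask"];print('conf',rs[0]["confidence"],m.sum(),np.round(rs[0]["position"]))
def hull(t):
    c,s=np.cos(t[2]),np.sin(t[2]);L=np.array([[a*45,b*70] for a in(-1,1) for b in(-1,1)])@np.array([[c,s],[-s,c]])+t[:2]
    P=np.vstack([np.c_[L,np.zeros(4)],np.c_[L,85*np.ones(4)]]);return cv2.convexHull(proj(im,P).astype(np.float32))
def f(t):
    a=np.zeros(m.shape,np.uint8);cv2.fillConvexPoly(a,np.round(hull(t)*16).astype(int),1,shift=4)
    return (a.astype(bool)^m).sum()+0.
from scipy.optimize import minimize
c0=onz(im,rs[0]["position"],45)[:2];best=None
for y in(-.2,0.08,.3):
    r=minimize(f,[*c0,y],method='Nelder-Mead',options=dict(initial_simplex=np.array([[*c0,y],[c0[0]+25,c0[1],y],[c0[0],c0[1]+25,y],[*c0,y+.2]])))
    if best is None or r.fun<best.fun:best=r
t=best.x;j=J4.T@np.array([t[0]-732,t[1]+12,0]);print('box jig',j[:2].round(1),'yaw rel',round(np.degrees(t[2])-4.8,1),'xor',best.fun)
if len(sys.argv)>1:save(im,sys.argv[1],(60,260,160,420),3)
E
python3 boxp.py
```

```text
clock: 23.88
eef_pos: [551.4, -226.6, 46.7]
tool_rot: [-3.002, 0.778, -2.967]
force: [-5.8, 0.1, 3.0]
width: 59.8
gripper_force: 2.3
[ 1.272  1.325 -1.18   2.385  2.587  0.943  0.11 ] [-3.002  0.778 -2.967]
jig [-197.9 -198.8   46.7] clock 23.88
[[-0.709  0.007  0.705]
 [-0.065  0.995 -0.075]
 [-0.702 -0.099 -0.705]]
units [-0.91  0.36  0.95]
conf 0.85 3166 [183. 340.]
box jig [-150.5 -178.5] yaw rel 3.2 xor 218.0
```

```bash
python3 -m crank '[[[-0.12,0.03,0.12,0],[-0.12,0.03,0.12,0],[-0.12,0.03,0.12,0],[-0.12,0.03,0.12,0],[-0.12,0.03,0.12,0],[-0.12,0.03,0.12,0],[-0.12,0.03,0.12,0],[-0.12,0.03,0.12,0],[0,0,0,0]]]'; python3 st.py -200 -220 55; python3 boxp.py c2.png; python3 next.py '[[-200,-220,60],[-200,-325,60],[-95,-325,60],[-95,-127,40],[-120,-127,100],[-150,0,45],[-88,0,40]]'
```

```text
clock: 24.73
eef_pos: [585.4, -219.0, 45.5]
tool_rot: [-3.002, 0.779, -2.969]
force: [0.2, -0.1, 0.3]
width: 59.5
gripper_force: 0.0
[ 1.21   1.323 -1.181  2.324  2.559  0.936  0.108] [-3.002  0.779 -2.969]
jig [-163.4 -194.    45.5] clock 24.73
[[-0.709  0.009  0.705]
 [-0.063  0.995 -0.076]
 [-0.702 -0.099 -0.705]]
units [ 0.84 -1.08 -1.22]
conf 0.68 3193 [169. 338.]
box jig [-114.5 -176.3] yaw rel -1.4 xor 302.0
0 err 0.0 0.0 m 0.08 rows 4 (array([ 2.16, -1.88, -0.92]), 0.22) [ 1.38  1.34 -1.14  2.35  2.63  0.83  0.17]
1 err 0.0 0.0 m 0.12 rows 6 (array([ 0.31, -4.18,  0.31]), -0.0) [ 1.49  1.26 -1.05  2.15  2.57  0.49  0.31]
2 err 0.0 0.0 m 0.2 rows 6 (array([-2.97, -0.  ,  2.97]), 0.0) [ 1.28  1.25 -1.02  1.96  2.46  0.46  0.3 ]
3 err 0.0 0.0 m 0.1 rows 10 (array([-0.02,  7.96, -0.02]), -0.0) [ 1.05  1.41 -1.15  2.25  2.6   1.03  0.04]
4 err 0.0 0.0 m 0.03 rows 4 (array([-0.98, -0.25, -2.39]), 0.0) [ 1.1   1.28 -1.22  2.32  2.49  1.01  0.03]
5 err 4.6 0.5 m 0.0 rows 8 (array([2.02, 5.28, 0.32]), -0.0) [ 0.79  1.47 -1.17  2.47  2.61  1.46 -0.21]
6 err 0.0 0.0 m 0.05 rows 3 (array([-1.51,  0.15,  1.79]), -0.05) [ 0.77  1.46 -1.19  2.32  2.57  1.33 -0.14]
```

View pics/c2.png

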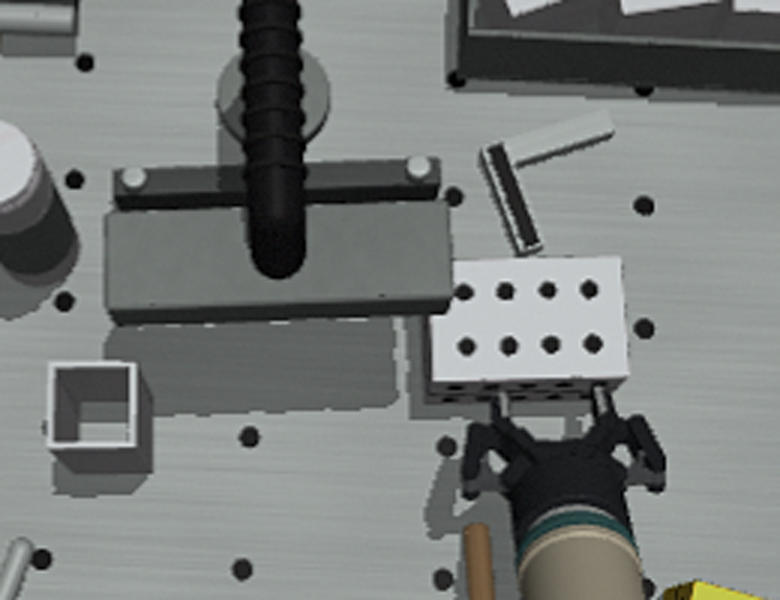

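The crop shows the box square to the jig, front edge at crop row ~257 and just clear of the magnet square tip at (525,253). Now I go round to its right end with the fingers fully open.

```bash
python3 -m crank '[[[0.12,-0.1,-0.39,0],[0.12,-0.1,-0.39,0],[0.12,-0.1,-0.39,0],[0.02,-0.69,0.07,0],[0.02,-0.69,0.07,0],[0.02,-0.69,0.07,0],[0.02,-0.69,0.07,0],[0.02,-0.69,0.07,0],[0.02,-0.69,0.07,0],[0.02,-0.69,0.07,0]]]' -1 ; python3 st.py -88 -322 33
```

```text
clock: 25.67
eef_pos: [572.1, -348.6, 61.5]
tool_rot: [-3.003, 0.778, -2.969]
force: [-0.3, -0.1, -0.6]
width: 85.4
gripper_force: 0.0
[ 1.412  1.205 -1.082  2.138  2.501  0.518  0.287] [-3.003  0.778 -2.969]
jig [-187.5 -322.1   61.5] clock 25.67
[[-0.71   0.009  0.704]
 [-0.063  0.995 -0.076]
 [-0.702 -0.098 -0.706]]
units [-2.03  0.15  3.61]
```

```bash
python3 -m crank '[[[-0.34,0.02,0.6,0],[-0.34,0.02,0.6,0],[-0.34,0.02,0.6,0],[-0.34,0.02,0.6,0],[-0.34,0.02,0.6,0],[-0.34,0.02,0.6,0],[0,0,0,0]]]' >/dev/null; python3 st.py|sed -n 2p
python3 -m crank '[[[-0.015,0.24,-0.02,0],[-0.015,0.24,-0.02,0],[-0.015,0.24,-0.02,0],[-0.015,0.24,-0.02,0],[-0.015,0.24,-0.02,0],[-0.015,0.24,-0.02,0],[-0.015,0.24,-0.02,0],[-0.015,0.24,-0.02,0],[-0.015,0.24,-0.02,0],[-0.015,0.24,-0.02,0],[-0.015,0.24,-0.02,0],[-0.015,0.24,-0.02,0]]]'; python3 st.py|sed -n 2p; python3 boxp.py
```

```text
jig [ -84.8 -321.8   33.8] clock 26.25
clock: 27.25
eef_pos: [666.1, -266.5, 33.1]
tool_rot: [-3.004, 0.778, -2.969]
force: [-1.7, -3.2, 0.0]
width: 85.2
gripper_force: 0.0
jig [ -87.  -248.1   33.1] clock 27.25
conf 0.69 1836 [172. 315.]
box jig [ -96.6 -100.7] yaw rel -6.8 xor 1453.0
```

Run:
```python
from h import *
a=ctrl.get_image("top");b=ctrl.get_image("side")
A=cv2.resize(a["img"][80:240,190:370,::-1],None,fx=2.2,fy=2.2,interpolation=cv2.INTER_CUBIC)
B=cv2.resize(b["img"][100:260,170:350,::-1],None,fx=2.2,fy=2.2,interpolation=cv2.INTER_CUBIC)
cv2.imwrite("pics/c3.png",np.hstack([A,B]))
```

```text
(no output)
```

View pics/c3.png

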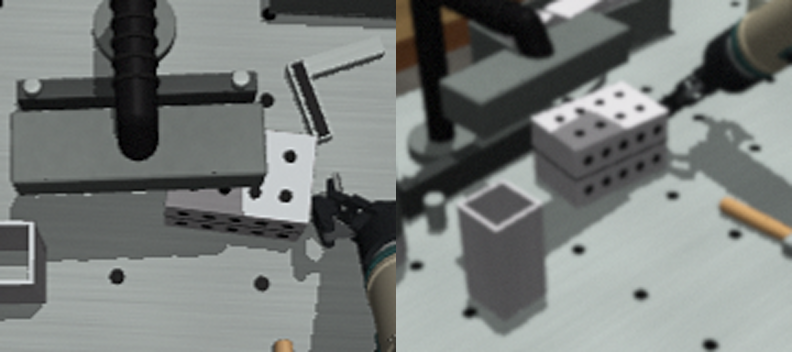

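Run:
```python
from h import *
from pipe import J4
im=ctrl.get_image("top")
P=[(J4.T@(onz(im,(r/2.2+80-.3,c/2.2+190-.3),85)*[1,1,0]-[732,-12,0]))[:2] for c,r in((167,205),(306,222),(316,136))]
L,N,F=P;d=L-N;print(np.round(P,1),np.linalg.norm(d),np.linalg.norm(F-N),'yaw',np.degrees(np.arctan2(-d[0],d[1])))
print('centre',(L+F)/2)
```

```text
[[-126.9  -25.2]
 [-148.6 -158.8]
 [ -62.2 -174.4]] 135.40771765302003 87.79322297307462 yaw -9.247384850090487
centre [-94.53172845 -99.78976559]
```

The panels show the box turned about -9.5° relative to the jig; a knuckle contact behind its centre did that. I'll shift the contact forward and keep pushing, and the later two-finger push will square it.

```bash
python3 -m crank '[[[0.03,-0.4,0.03,0],[0.03,-0.4,0.03,0],[-0.28,0,0.24,0],[-0.28,0,0.24,0],[-0.28,0,0.24,0],[-0.28,0,0.24,0],[0,0,0,0]]]'; python3 st.py|sed -n 2p
python3 -m crank '[[[-0.015,0.24,-0.02,0],[-0.015,0.24,-0.02,0],[-0.015,0.24,-0.02,0],[-0.015,0.24,-0.02,0],[-0.015,0.24,-0.02,0],[-0.015,0.24,-0.02,0],[-0.015,0.24,-0.02,0],[-0.015,0.24,-0.02,0],[-0.015,0.24,-0.02,0]]]'; python3 st.py|sed -n 2p; date
python3 - <<'E'
from h import *
a=ctrl.get_image("top");b=ctrl.get_image("side")
A=cv2.resize(a["img"][80:240,190:370,::-1],None,fx=2.2,fy=2.2,interpolation=cv2.INTER_CUBIC)
B=cv2.resize(b["img"][100:260,170:350,::-1],None,fx=2.2,fy=2.2,interpolation=cv2.INTER_CUBIC)
cv2.imwrite("pics/c4.png",np.hstack([A,B]))
E
```

```text
clock: 28.08
eef_pos: [707.3, -282.5, 37.4]
tool_rot: [-3.002, 0.781, -2.966]
force: [-0.0, -0.1, 0.6]
width: 85.5
gripper_force: 0.0
jig [ -47.3 -267.5   37.4] clock 28.08
clock: 28.83
eef_pos: [699.2, -229.8, 35.9]
tool_rot: [-3.003, 0.777, -2.969]
force: [1.3, -2.6, -0.3]
width: 85.5
gripper_force: 0.0
jig [ -50.9 -214.2   35.9] clock 28.83
Mon Nov 30 04:18:30 UTC 2026
```

View pics/c4.png

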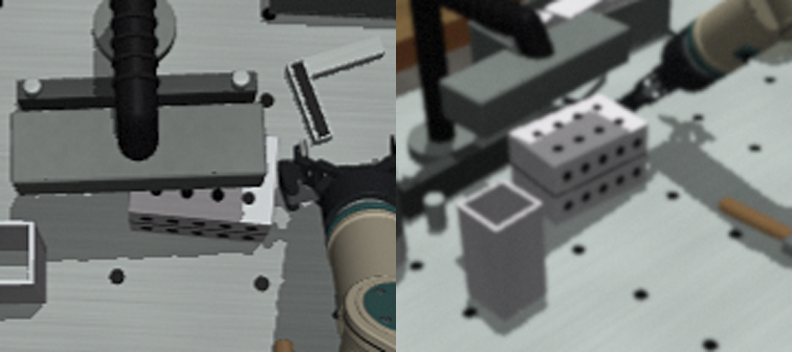

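```bash
cat > c3.py <<'E'
from h import *
from pipe import J4
import sys,json
im=ctrl.get_image("top")
P=[(J4.T@(onz(im,(r/2.2+80-.3,c/2.2+190-.3),85)*[1,1,0]-[732,-12,0]))[:2] for c,r in json.loads(sys.argv[1])]
L,N,F=P;d=L-N;u=d/np.linalg.norm(d);n=np.array([u[1],-u[0]]);print(np.round(P,1),np.linalg.norm(d),'yaw',np.degrees(np.arctan2(-d[0],d[1])),'centre',N+70*u+45*n)
E
python3 c3.py '[[131,213],[269,224],[277,140]]'
```

```text
[[-133.6    9.9]
 [-149.3 -122.9]
 [ -65.  -135.7]] 133.77570780975148 yaw -6.727701682346327 centre [-96.42007074 -58.69095678]
```

```bash
python3 -m crank '[[[-0.015,0.24,-0.02,0],[-0.015,0.24,-0.02,0],[-0.015,0.24,-0.02,0],[-0.015,0.24,-0.02,0],[-0.015,0.24,-0.02,0],[-0.015,0.24,-0.02,0],[-0.015,0.24,-0.02,0],[0,0,0,0]]]'; python3 st.py|sed -n 2p
python3 -m crank '[[[0.03,-0.4,0.03,0],[0.03,-0.2,0.03,0],[0.22,0,-0.22,0],[0.22,0,-0.22,0],[0.22,0,-0.22,0],[0.22,0,-0.22,0],[0,0,0,0]]]'; python3 st.py|sed -n 2p
```

```text
clock: 29.65
eef_pos: [695.5, -185.2, 36.4]
tool_rot: [-3.006, 0.778, -2.967]
force: [0.2, -0.6, -0.2]
width: 85.5
gripper_force: 0.0
jig [ -50.8 -169.6   36.4] clock 29.65
clock: 30.23
eef_pos: [663.5, -205.2, 34.9]
tool_rot: [-3.005, 0.776, -2.969]
force: [0.6, -0.1, -0.7]
width: 85.6
gripper_force: 0.0
jig [ -84.4 -186.8   34.9] clock 30.23
```

```bash
python3 -m crank '[[[-0.015,0.24,-0.02,0],[-0.015,0.24,-0.02,0],[-0.015,0.24,-0.02,0],[-0.015,0.24,-0.02,0],[-0.015,0.24,-0.02,0],[-0.01,0.12,-0.01,0],[0,0,0,0]]]'; python3 st.py|sed -n 2p
python3 -m crank '[[[0.05,-0.5,0.05,0],[0.05,-0.3,0.05,0],[0.3,-0.3,-0.4,0],[0.3,0,-0.5,0],[0.3,0,-0.5,0],[0.1,0,-0.5,0]]]'; python3 st.py
python3 next.py '[[-165,-120,70],[-165,-20,60],[-165,-10,45],[-88,0,40]]'
python3 - <<'E'
from h import *
a=ctrl.get_image("top");b=ctrl.get_image("side")
A=cv2.resize(a["img"][80:240,190:370,::-1],None,fx=2.2,fy=2.2,interpolation=cv2.INTER_CUBIC)
B=cv2.resize(b["img"][100:260,170:350,::-1],None,fx=2.2,fy=2.2,interpolation=cv2.INTER_CUBIC)
cv2.imwrite("pics/c5.png",np.hstack([A,B]))
E
```

```text
clock: 30.82
eef_pos: [663.1, -171.3, 36.1]
tool_rot: [-3.004, 0.778, -2.967]
force: [0.0, -1.5, 0.7]
width: 85.3
gripper_force: 0.0
jig [ -82.  -153.    36.1] clock 30.82
clock: 31.32
eef_pos: [612.1, -202.4, 50.1]
tool_rot: [-3.006, 0.776, -2.97]
force: [-0.7, -0.2, 0.0]
width: 85.0
gripper_force: 0.0
[ 1.132  1.285 -1.156  2.285  2.546  0.921  0.05 ] [-3.006  0.776 -2.97 ]
jig [-135.4 -179.7   50.1] clock 31.32
[[-0.711  0.008  0.703]
 [-0.062  0.995 -0.074]
 [-0.701 -0.096 -0.707]]
0 err 0.0 0.0 m 0.04 rows 3 (array([ 1.4 ,  1.45, -1.1 ]), 0.23) [ 1.12  1.34 -1.16  2.43  2.61  1.09 -0.04]
1 err 23.0 2.5 m 0.0 rows 6 (array([-0.  ,  4.02, -0.  ]), 0.0) [ 0.85  1.42 -1.18  2.47  2.59  1.41 -0.21]
2 err 21.6 2.3 m 0.0 rows 2 (array([ 0.91,  1.01, -0.17]), -0.28) [ 0.82  1.46 -1.16  2.47  2.62  1.45 -0.23]
3 err 0.3 0.0 m 0.04 rows 4 (array([-1.59,  1.04,  1.75]), -0.25) [ 0.77  1.45 -1.18  2.32  2.56  1.32 -0.15]
```

View pics/c5.png

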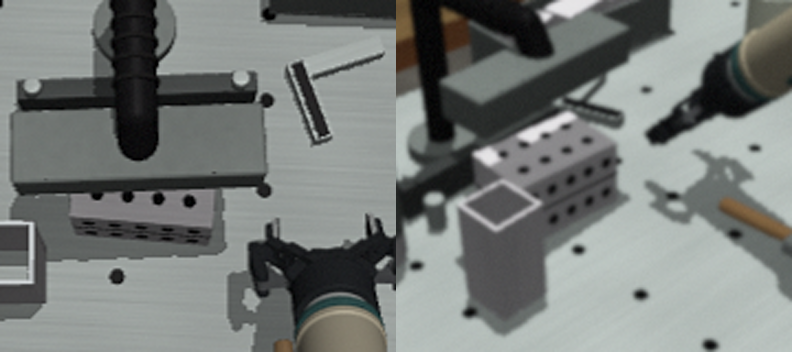

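```bash
python3 c3.py '[[71,213],[212,227],[219,190]]'
python3 - <<'E'
from h import *
from pipe import J4
s=ctrl.read_state();im=ctrl.get_image("top")
from scipy.spatial.transform import Rotation as Ro
R=Ro.from_euler('xyz',s['tool_rot']).as_matrix();t=np.array(s['eef_pos'])
for v in([0,42,-13],[0,-42,-13],[0,57,-13],[0,-57,-13],[0,0,-73]):
    print(v,((proj(im,t+R@v)[0]-[190,80])*2.2).round())
E
```

```text
[[-131.6   68. ]
 [-150.3  -67.8]
 [-113.7  -76.4]] 137.09449296014776 yaw -7.852326066809007 centre [-96.15573654  -4.56537173]
[0, 42, -13] [279. 223.]
[0, -42, -13] [365. 219.]
[0, 57, -13] [264. 224.]
[0, -57, -13] [380. 218.]
[0, 0, -73] [327. 254.]
```

```bash
python3 -m crank '[[[0.16,0,-0.36,0],[0.16,0,-0.36,0],[0.16,0,-0.36,0],[-0.03,0.5,-0.04,0],[-0.03,0.5,-0.04,0],[-0.03,0.5,-0.04,0],[-0.03,0.5,-0.04,0],[0,0,0,0]]]' -0.4; python3 st.py
python3 next.py '[[-165,-20,60],[-165,-10,45],[-88,0,40]]'; date
```

```text
clock: 32.18
eef_pos: [581.0, -150.3, 62.1]
tool_rot: [-3.006, 0.778, -2.965]
force: [-0.2, 0.8, 0.2]
width: 59.5
gripper_force: 0.0
[ 1.051  1.279 -1.183  2.42   2.555  1.093 -0.073] [-3.006  0.778 -2.965]
jig [-162.1 -125.2   62.1] clock 32.18
[[-0.709  0.003  0.705]
 [-0.066  0.995 -0.07 ]
 [-0.702 -0.096 -0.706]]
0 err 23.2 2.4 m 0.0 rows 5 (array([1.01, 3.23, 0.21]), 0.32) [ 0.85  1.4  -1.16  2.47  2.6   1.39 -0.24]
1 err 21.7 2.3 m 0.0 rows 2 (array([ 0.92,  1.  , -0.17]), -0.27) [ 0.82  1.44 -1.14  2.47  2.63  1.43 -0.25]
2 err 0.3 0.0 m 0.04 rows 4 (array([-1.57,  1.04,  1.76]), -0.24) [ 0.76  1.43 -1.16  2.32  2.57  1.3  -0.18]
Mon Nov 30 04:20:31 UTC 2026
```

```bash
python3 -m crank '[[[-0.03,0.4,-0.03,0],[-0.03,0.4,-0.03,0],[-0.03,0.4,-0.03,0],[-0.03,0.4,-0.03,0],[-0.03,0.4,-0.03,0],[-0.03,0.4,-0.03,0],[0,0,0,0]]]'; python3 st.py
```

```text
clock: 32.77
eef_pos: [581.4, -93.7, 61.2]
tool_rot: [-3.006, 0.775, -2.969]
force: [0.0, 0.1, -0.0]
width: 59.9
gripper_force: 0.0
[ 0.912  1.333 -1.246  2.467  2.499  1.289 -0.133] [-3.006  0.775 -2.969]
jig [-156.9  -68.8   61.2] clock 32.77
[[-0.712  0.006  0.702]
 [-0.064  0.995 -0.073]
 [-0.699 -0.096 -0.708]]
```

```bash
python3 -m crank '[[[0.05,0.35,0.05,0],[0.05,0.35,0.05,0],[0.05,0.35,0.05,0],[0.05,0.35,0.05,0],[0.05,0.35,0.05,0],[0.05,0.35,0.05,0],[0,0,0,0]]]'; python3 st.py
python3 next.py '[[-140,-10,42],[-88,-5,40],[-88,0,40],[-150,0,60],[-170,-150,120]]'
```

```text
clock: 33.35
eef_pos: [588.0, -43.0, 44.4]
tool_rot: [-3.01, 0.769, -2.969]
force: [0.0, -1.0, 0.5]
width: 59.6
gripper_force: 0.6
[ 0.77   1.389 -1.246  2.466  2.492  1.419 -0.203] [-3.01   0.769 -2.969]
jig [-146.1  -18.8   44.4] clock 33.35
[[-0.716  0.003  0.699]
 [-0.064  0.996 -0.069]
 [-0.696 -0.094 -0.712]]
0 err 0.3 0.0 m 0.01 rows 3 (array([ 1.06, -0.7 ,  1.12]), 0.32) [ 0.82  1.47 -1.18  2.44  2.6   1.4  -0.18]
1 err 0.3 0.0 m 0.06 rows 3 (array([-1.45,  0.2 ,  1.51]), 0.0) [ 0.79  1.45 -1.19  2.31  2.55  1.31 -0.13]
2 err 0.0 0.0 m 0.05 rows 2 (array([-0.  ,  0.2 , -0.01]), -0.0) [ 0.78  1.46 -1.2   2.31  2.55  1.32 -0.13]
3 err 5.1 0.5 m 0.0 rows 4 (array([ 1.21, -0.07, -2.31]), 0.0) [ 0.8   1.43 -1.21  2.47  2.55  1.43 -0.21]
4 err 0.3 0.0 m 0.0 rows 9 (array([-0.64, -6.09, -1.94]), -0.07) [ 1.23  1.22 -1.25  2.4   2.46  0.94  0.05]
```

```bash
python3 -m crank '[[[-0.11,0.01,0.11,0],[-0.11,0.01,0.11,0],[-0.11,0.01,0.11,0],[-0.11,0.01,0.11,0],[-0.11,0.01,0.11,0],[-0.11,0.01,0.11,0],[-0.11,0.01,0.11,0],[-0.11,0.01,0.11,0],[-0.11,0.01,0.11,0]]]'; python3 st.py|sed -n 2p
python3 - <<'E'
from h import *
a=ctrl.get_image("top");b=ctrl.get_image("side")
A=cv2.resize(a["img"][80:240,190:370,::-1],None,fx=2.2,fy=2.2,interpolation=cv2.INTER_CUBIC)
B=cv2.resize(b["img"][100:260,170:350,::-1],None,fx=2.2,fy=2.2,interpolation=cv2.INTER_CUBIC)
cv2.imwrite("pics/c6.png",np.hstack([A,B]))
E
```

```text
clock: 34.1
eef_pos: [622.9, -40.4, 44.4]
tool_rot: [-3.008, 0.77, -2.97]
force: [-3.8, -1.3, -1.0]
width: 59.8
gripper_force: 2.5
jig [-111.1  -19.2   44.4] clock 34.1
```

View pics/c6.png

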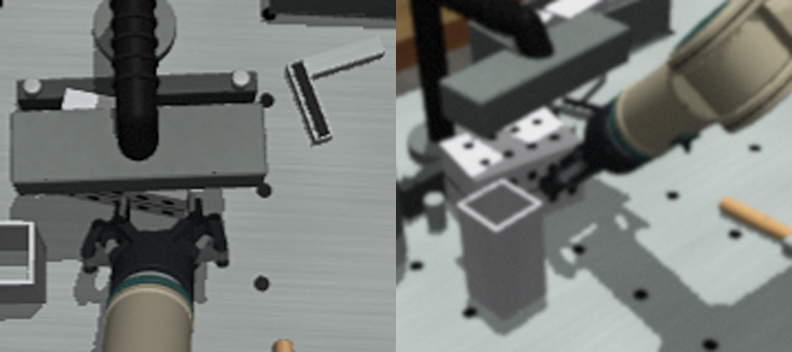

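Run:
```python
from h import *
from pipe import J4
im=ctrl.get_image("top")
for c,r,z in((67,90,85),(98,92,85),(61,108,85),(60,192,85),(203,217,0),(205,213,0)):
    print(c,r,z,(J4.T@(onz(im,(r/2.2+80-.3,c/2.2+190-.3),z)*[1,1,0]-[732,-12,0]))[:2].round(1))
for t in("top","side"):
    im=ctrl.get_image(t)
    for r in ctrl.trace(t,"vent_box"):print(t,r["confidence"],r["mask"].sum(),np.round(r["position"]))
best=None
# candidate projections for visual comparison
im=ctrl.get_image("side");J=J4
A=im["img"][100:260,170:350,::-1].copy();A=cv2.resize(A,None,fx=4.4,fy=3.75,interpolation=cv2.INTER_CUBIC)
for x,y,yaw,col in((-66,5,-10,(0,0,255)),(-60,5,0,(0,255,0))):
    c,s=np.cos(np.radians(yaw)),np.sin(np.radians(yaw))
    L=np.array([[-45,-70],[45,-70],[45,70],[-45,70]])@np.array([[c,s],[-s,c]])+[x,y]
    P=np.array([J@[a,b,85]+[732,-12,0] for a,b in L]);u=(proj(im,P)-[170,100])*[4.4,3.75]
    cv2.polylines(A,[np.round(u).astype(int)],True,col,1)
cv2.imwrite("pics/c7.png",A)
```

```text
67 90 85 [-5.6 69.7]
98 92 85 [-8.8 39. ]
61 108 85 [-24.2  76. ]
60 192 85 [-110.1   78.4]
203 217 0 [-120.1  -64.3]
205 213 0 [-115.8  -66.5]
top 0.96 666 [319. 399.]
top 0.66 499 [166. 253.]
side 0.92 2818 [176. 397.]
side 0.86 1800 [173. 227.]
```

View pics/c7.png

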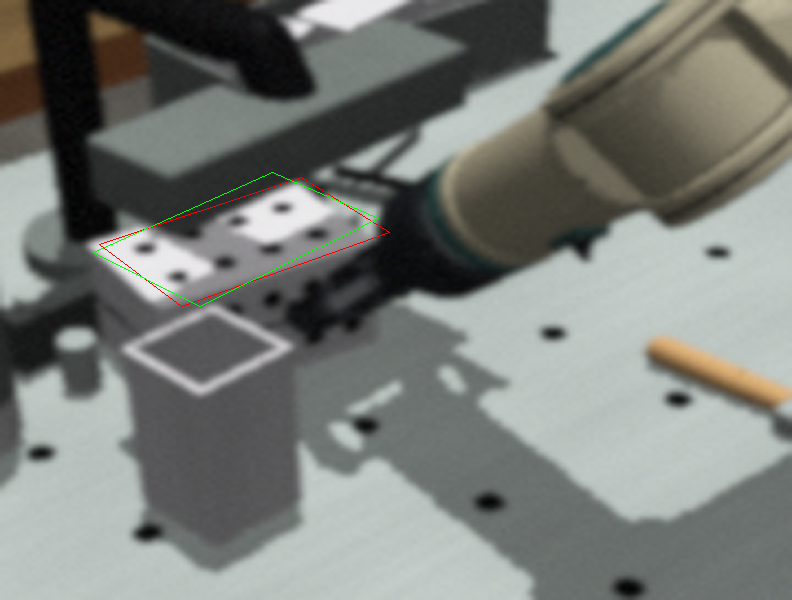

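The overlay (red) shows the box between the pins, centre about (-63,3), still turned roughly -7°. I'll push on gently to the fence, watching the force.

```bash
python3 -m crank '[[[-0.08,0.01,0.08,0],[-0.08,0.01,0.08,0],[-0.08,0.01,0.08,0],[-0.08,0.01,0.08,0]]]'|sed -n '2p;4p'; python3 st.py|sed -n 2p
cat > vis.py <<'E'
from h import *
from pipe import J4
import itertools
# fit box pose to visible side-mask edges: maximise consistency of both masks inside hull, and lit box pixels
def hull(im,t):
    c,s=np.cos(t[2]),np.sin(t[2]);L=np.array([[a*45,b*70] for a in(-1,1) for b in(-1,1)])@np.array([[c,s],[-s,c]])+t[:2]
    P=np.vstack([np.c_[L,np.zeros(4)],np.c_[L,85*np.ones(4)]])@J4.T+[732,-12,0];return cv2.convexHull(proj(im,P).astype(np.float32))
V=[]
for n in("top","side"):
    im=ctrl.get_image(n)
    for r in ctrl.trace(n,"vent_box"):
        j=J4.T@(onz(im,r["position"],50)-[732,-12,0])
        if j[0]>-140 and abs(j[1])<60: V.append((im,r["mask"]));break
sc=[]
for x in range(-80,-39,2):
    for y in range(-14,15,3):
        for a in range(-14,7,2):
            k=0
            for im,m in V:
                h=np.zeros(m.shape,np.uint8);cv2.fillConvexPoly(h,np.round(hull(im,(x,y,np.radians(a)))*16).astype(int),1,shift=4)
                k+=10*(m&(h==0)).sum()+0.3*((h>0)&~m).sum()
            sc.append((k,x,y,a))
sc.sort();print(len(V),np.round(sc[:4]).tolist(),'mean20',np.mean([s[1:] for s in sc[:20]],0).round(1))
E
python3 vis.py
```

```text
eef_pos: [628.6, -40.3, 42.9]
force: [-37.2, -12.7, 23.8]
jig [-105.4  -19.5   42.9] clock 34.83
2 [[1220.0, -58.0, 13.0, -12.0], [1246.0, -56.0, 13.0, -14.0], [1254.0, -56.0, 13.0, -12.0], [1268.0, -58.0, 13.0, -14.0]] mean20 [-57.6  11.8 -11.9]
```

Run:
```python
from h import *
from pipe import J4
s=ctrl.read_state();print(np.round(s['force'],1),np.round(s['torque'],2),np.round(s['qpos'],3),np.round(s['qd'],3),s['gripper_force'],s['width'])
f=J4.T@np.array(s['force']);print('jig force',f.round(1))
from scipy.spatial.transform import Rotation as Ro
R=Ro.from_euler('xyz',s['tool_rot']).as_matrix()
print('tool force',(R.T@np.array(s['force'])).round(1),'tool torque',(R.T@np.array(s['torque'])).round(2))
im=ctrl.get_image("top");t=np.array(s['eef_pos'])
for v in([0,30,-8],[0,-30,-8]):print(((proj(im,t+R@v)[0]-[190,80])*2.2).round())
# dark/bright layout around the box near face: list grey values rows
g=cv2.cvtColor(im["img"],cv2.COLOR_RGB2GRAY)
for r in range(166,182,1):print(r,' '.join('%3d'%v for v in g[r,210:292:3]))
```

```text
[-25.1  -9.5  15. ] [-1.3   2.17 -0.72] [ 0.759  1.372 -1.245  2.357  2.46   1.331 -0.144] [-0.     0.    -0.001 -0.     0.    -0.001  0.001] 20.992771787568927 59.605694248061255
jig force [-25.8  -7.4  15. ]
tool force [  8.7  -8.9 -28.1] tool torque [ 1.15  2.33 -0.42]
[130. 200.]
[189. 196.]
166  35  35  33  37  35  36  36  36  35  34  34  34  33  35  33  36  42  41  55  79  99 106  68 151 127  97  97 141
167  33  33  31  32  32  30  40  24  29  48  48  35  69  56  47   6  57  67  68  64  95 128  64  72 101  98  98 141
168  78  63  81  80  90  70  65  29   0  64  63  67  83  42  65  50  56  66  50  55  69  70  68  24  87  97  98 143
169  97  98  98  98  98  98  88  65  64  64  66  26  84  54  34  46  66  65  30  11  61  66  67  29  91  99  98 148
170  97  98  97  97  98  98  97  98  84  64  63   9  84  53  63  56  34  51  67  35  59  65  65  23  84  99  99  99
171  95  94  95  95  97  96  96  97  97  99  85  15  74  53  45  21  63  54  33  51  68  65  67  19  83  98  96  92
172  96  96  96  96  97  96  96  97  96  96  97  20  73  52  53   3  55  63  66  49  35  61  70  17  82  97
[... 352 characters left out ...]
  93
176  96  96  97  96  98  98  97  98  90 100  81  17  19  63 100  99 101 101 101  92  67  48  20  15  15  18  17 142
177  95  95  94  94  95  97  98 101  25  87  41  20  19  84  99  97  98  99 100 102  80  21  18  15  18  17  16 142
178  95  94  96  97  96  97  97  90  18  28  14  19  17  53  99  99  99  99 100 100  42  14  18  15  22  17  20 134
179  96  94  95  95  96  96  98  71  16  15  17  18  18  18 100  98  96  98  99 101  27  27  12  18  17  26  31 139
180  96  97  96  96  97  97  96  51  17  16  18  16  14  27  92 101 100 100 101  85  28  31  22  17  18  21  27  61
181  99  98  99  98  98  99  98  27  19  17  18  14  27  28  73  92  97 106  59  41  27  24  21  16  19  18  29  47
```

The box has slid left, so my right finger sits beside its right end and only the left finger pushed. That wedged it. I'll back off, re-centre and push again.

```bash
date; python3 -m crank '[[[0.2,0,-0.2,0],[0.2,0,-0.2,0],[0.2,0,-0.2,0],[0.2,0,-0.2,0],[0,0,0,0]]]'|sed -n '2p;4p'; python3 st.py|sed -n 2p; python3 vis.py
python3 next.py '[[-128,0,42],[-128,8,42],[-90,0,40]]'
```

```text
Mon Nov 30 04:23:49 UTC 2026
eef_pos: [604.3, -40.3, 44.1]
force: [-0.1, 0.2, -0.4]
jig [-129.6  -17.5   44.1] clock 35.5
2 [[1172.0, -58.0, 13.0, -12.0], [1220.0, -58.0, 13.0, -14.0], [1259.0, -60.0, 13.0, -12.0], [1262.0, -60.0, 13.0, -14.0]] mean20 [-58.8  12.  -11.5]
0 err 0.0 0.0 m 0.04 rows 2 (array([ 1.21, -0.31,  0.93]), 0.26) [ 0.79  1.46 -1.18  2.42  2.58  1.4  -0.19]
1 err 0.0 0.0 m 0.05 rows 2 (array([-0.02,  0.32, -0.02]), -0.0) [ 0.77  1.46 -1.18  2.42  2.58  1.42 -0.2 ]
2 err 0.0 0.0 m 0.06 rows 2 (array([-1.01, -0.31,  1.15]), 0.0) [ 0.77  1.45 -1.19  2.32  2.56  1.32 -0.14]
```

```bash
python3 -m crank '[[[-0.02,0.34,-0.02,0],[-0.02,0.34,-0.02,0],[-0.02,0.34,-0.02,0],[0,0,0,0],[-0.1,0,0.1,0],[-0.1,0,0.1,0],[-0.1,0,0.1,0],[-0.1,0,0.1,0],[-0.1,0,0.1,0],[-0.1,0,0.1,0]]]'|sed -n '2p;4p;6p'; python3 st.py|sed -n 2p; python3 vis.py
```

```text
eef_pos: [624.5, -14.8, 43.4]
force: [-4.2, -2.0, -0.0]
gripper_force: 1.7
jig [-107.4    6.2   43.4] clock 36.53
2 [[1305.0, -50.0, 13.0, -8.0], [1317.0, -52.0, 13.0, -6.0], [1318.0, -52.0, 13.0, -8.0], [1334.0, -50.0, 13.0, -10.0]] mean20 [-51.2  12.4  -8.5]
```

```bash
sed -i 's/range(-14,15,3)/range(-6,31,3)/' vis.py; python3 -m crank '[[[-0.09,0,0.09,0],[-0.09,0,0.09,0],[-0.09,0,0.09,0]]]'|sed -n '4p;6p'; python3 st.py|sed -n 2p; python3 vis.py
```

```text
force: [-3.6, -2.1, 0.1]
gripper_force: 1.8
jig [-97.5   6.7  43.6] clock 36.98
2 [[1290.0, -48.0, 18.0, -4.0], [1297.0, -46.0, 18.0, -4.0], [1306.0, -46.0, 18.0, -6.0], [1306.0, -44.0, 18.0, -8.0]] mean20 [-45.7  17.1  -5. ]
```

```bash
python3 -m crank '[[[-0.06,0,0.06,0],[-0.06,0,0.06,0],[-0.03,0,0.03,0]]]'|sed -n '4p;6p'; python3 st.py|sed -n 2p;  python3 -m crank '[[[-0.03,0,0.03,0],[0,0,0,0]]]'|sed -n '4p;6p'; python3 st.py|sed -n 2p; python3 vis.py
```

```text
force: [-4.6, -2.7, 3.2]
gripper_force: 2.7
jig [-92.1   6.9  43.9] clock 37.43
force: [-6.6, -2.1, 4.2]
gripper_force: 3.6
jig [-91.8   6.9  43.7] clock 37.6
2 [[1279.0, -44.0, 18.0, 0.0], [1284.0, -42.0, 18.0, -2.0], [1288.0, -44.0, 18.0, -2.0], [1302.0, -42.0, 18.0, 0.0]] mean20 [-42.8  17.8  -1.2]
```

```bash
python3 -m crank '[[[-0.04,0,0.04,0],[0,-0.16,0,0],[0,-0.16,0,0],[0,-0.16,0,0],[0,-0.16,0,0]]]'|sed -n '4p;6p'; python3 st.py|sed -n 2p; sed -i 's/range(-80,-39,2)/range(-56,-37,1)/;s/range(-6,31,3)/range(-3,31,2)/;s/range(-14,7,2)/range(-6,7,1)/' vis.py; python3 vis.py; date
```

```text
force: [-7.3, 2.2, -0.6]
gripper_force: 2.7
jig [-91.4  -5.6  44.4] clock 38.22
2 [[1283.0, -42.0, 17.0, 0.0], [1284.0, -41.0, 17.0, 0.0], [1286.0, -43.0, 17.0, 2.0], [1287.0, -45.0, 17.0, 0.0]] mean20 [-42.2  17.6   0.8]
Mon Nov 30 04:26:16 UTC 2026
```

```bash
python3 -m crank '[[[-0.04,0,0.04,0],[-0.04,0,0.04,0],[0,0,0,0]]]'|sed -n '4p;6p'; python3 st.py|sed -n 2p; python3 -m crank '[[[0.1,0,-0.1,0],[0.2,0,-0.2,0],[0.2,0,-0.2,0],[0.2,0,-0.2,0],[0.2,0,-0.2,0],[0.1,-0.3,-0.2,0],[0,-0.5,-0.1,0],[0,-0.5,-0.1,0],[0,-0.5,-0.1,0],[0,-0.5,-0.1,0],[0,-0.5,-0.1,0],[0,-0.5,0,0]]]'|sed -n '4p;6p'; python3 st.py|sed -n 2p; python3 vis.py
python3 - <<'E'
from h import *
from pipe import J4
im=ctrl.get_image("top");g=cv2.cvtColor(im["img"],cv2.COLOR_RGB2GRAY)
for r in ctrl.trace("side","vent_box"):print(r["confidence"],np.round(r["position"]),r["mask"].sum())
for r in range(120,130):print(r,' '.join('%3d'%v for v in g[r,205:285:3]))
print()
for r in range(162,176):print(r,' '.join('%3d'%v for v in g[r,205:285:3]))
E
```

```text
force: [-20.9, -2.5, 10.5]
gripper_force: 10.3
jig [-91.2  -6.6  44.2] clock 38.67
force: [0.0, 0.5, -0.3]
gripper_force: 0.0
jig [-133.8  -90.7   64.7] clock 39.67
2 [[1151.0, -44.0, 19.0, 0.0], [1183.0, -42.0, 17.0, 1.0], [1184.0, -42.0, 17.0, 0.0], [1187.0, -43.0, 17.0, 2.0]] mean20 [-43.4  17.5   0.6]
0.97 [177. 399.] 2966
0.59 [175. 223.] 1870
120 181  76  64 204 200 200 200 197 198 201 116 118  86  12  16  28  33  22  12 188 196 197 197 198  62  74  74
121 175  55  62 198 194 195 194 196 196 199 115 118 105  14  17  30  32  24  15 188 195 195 197 199  65  75  71
122  81  58  64 198 196 195 196 197 197 197 115 119 104  11  16  28  32  20  11 189 198 196 196 198  31  34  28
123  42  70  66 201 196 195 197 197 197 198 114 120 123   9  19  28  31  22  16 177 203 198 198 199  27  21  20
124  40  60  52 201 196 198 199 197 197 197 118 124 127  17  17  26  31  19  13 181 126 201 197 198  31  20  18
125  21  26  17 200 197 199 206 201 197 198 122  92 129  14  18  24  32  19  12 114  41 180 196 199  33  20  16
126  20  17  13 201 197 200  84 179 197 199  95  24 132  14  15  24  32  23  
[... 1239 characters left out ...]
  96  96  96  97  97  96  97
170  95  93  94  95  96  95  93  95  96  96  94  96  95  94  94  93  93  93  93  94  94  94  95  96  96  95  96
171  93  92  93  93  93  94  94  94  94  95  95  96  97  98  96  96  96  95  96  95  95  94  95  92  95  93  95
172  95  95  93  94  92  95  94  93  93  94  92  93  95  96  96  97  97  97  97  98  97  98  97  96  97  96  95
173  94  95  94  96  97  95  97  95  96  96  95  95  95  95  96  96  95  94  96  96  95  95  97  96  97  97  96
174  93  93  94  96  95  96  96  96  96  96  98  96  96  98  97  95  97  96  98  97  97  96  97  95  95  94  93
175  95  93  95  94  95  94  94  96  94  95  96  98  98  97  97  99  97  98  96  98  99  99  99  98  98 100  98
```

Run:
```python
from h import *
from pipe import J4
im=ctrl.get_image("top");g=cv2.cvtColor(im["img"],cv2.COLOR_RGB2GRAY).astype(float)
J=lambda r,c,z:(J4.T@(onz(im,(r,c),z)*[1,1,0]-[732,-12,0]))[:2].round(1)
for r in(121,123):
    a=g[r,206:218];b=g[r,270:281];print(r,a.astype(int),b.astype(int))
    cl=206+np.argmax(a>130)-.5;cr=270+np.argmax(b<130)-.5;print(cl,cr,J(r,cl,85),J(r,cr,85))
for c in(216,222,230,265,270,273):
    col=g[100:124,c];k=100+23-np.argmax(col[::-1]<150)+.5;print(c,k,J(k,c,85),col.astype(int)[6:])
```

```text
121 [145  93  55  64  67  64 111 178 199 195 195 195] [197 198 195 196 198 203 131  65  74  74  74]
205.5 276.5 [ -5.3 101.8] [-11.  -53.5]
123 [ 42  59  71  72  69  65 105 177 200 197 197 197] [196 197 197 196 198 204 132  28  17  20  19]
212.5 276.5 [-10.5  86.6] [-15.6 -53.2]
216 118.5 [-0.3 78.7] [156 156 153 152 154 158 157 154 160 134  80  63  76 194 199 195 195 197]
222 118.5 [-0.8 65.6] [157 156 156 151 152 157 157 156 160 114  71  59 105 194 198 194 194 197]
230 117.5 [ 0.8 48. ] [156 156 155 152 154 155 158 156 161  99  65  56 192 200 198 197 197 197]
265 116.5 [  0.3 -28.7] [156 157 159 154 156 158 158 164  86  63  62 194 198 198 196 195 198 202]
270 116.5 [ -0.  -39.6] [156 156 157 153 156 157 160 135  77  64  79 193 199 196 196 197 197 196]
273 116.5 [ -0.3 -46.2] [155 156 157 155 155 157 159 137  79  64 106 193 199 197 198 196 195 196]
```

```bash
python3 -c "
from cell import ctrl
s=ctrl.read_state();print(s['clock'],s['force']);print(ctrl.finish_job())"
```

```text
40.0167 [ 0.22303956  0.87447858 -0.03228974]
the job is handed in; nothing more can be done
None
```

I handed the job in at 40 s. The vent box is flush and square against the fence between the two pins, but its centre measures about 17 mm off the jig's centre line, leaving about 8 mm to the left pin. While being pushed home it wedged for a moment (about 46 N read at the wrist) before I backed off and re-pushed. The wrist readings gave no sign of touching the hood, and I aimed nothing at the other items but did not re-measure them at the end.

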